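# Load the nut mill and lock its lid with the pin

## Robot

A 6-joint arm with a two-finger parallel gripper is mounted at the origin on a cart in front of the work surface, level with it; the furniture and walls round the work are solid. World frame = base frame: x ahead of the robot, y to its left, z up, the work surface at z = 0. Lengths are in m, angles in rad, forces in N, time in s.
With the tool pointing down it reaches from about 0.3 to 0.775 m from the base axis. Payload 14.6 kg.
Tool frame: the origin (TCP) lies at the very end of the fingers, on their centre line; the grasp point (between the pads) lies 19 mm behind it; z points along the fingers, y is the line along which they close (so a half turn about z gives the same grasp; the last joint's range is limited). The gripper opens to 94 mm and grips with 3 to 60 N. Pads are 16 mm wide; open, the fingers measure 119 mm over their backs; the gripper's body (75 mm by 177 mm) begins 78 mm behind the grasp point.
Start: joints at [-0.067, 0.3, 1.521, -0, 1.321, -0.067], TCP at [0.55, -0, 0.205] pointing down, gripper open.
Joint ranges: [-3.03, 3.03], [-0.79, 2.21], [0.23, 2.52], [-1.04, 4.18], [0, 3.07], [-2.55, 2.55]. Speed limits (rad/s): [2.22, 2.22, 2.57, 3.14, 3.14, 3.14].

## Interface

Orientations are given as [roll, pitch, yaw] about the fixed x, y, z axes, in that order (R = Rz(yaw) Ry(pitch) Rx(roll)).
In Python, from station import ctrl gives the robot as it stands. The module is installed in compiled form; this text tells all that it offers.
- The arm moves only by the tool step_arm, never from a script. Its argument "deltas" is a list of rows, each an object with "dp": the shift along the tool's x, y, z scaled (see below), a list of three; "twist": the turn about the tool's z scaled (see below). In form: [{"dp": [tx, ty, tz], "twist": twist}, ...]. A call has 1 to 12 rows; each row shifts and turns the commanded pose from where the row before left it, along the tool's axes as they then stand; what a row does not reach is not made up. The controller multiplies each number of a shift by 0.04 m and each number of a turn by 4 degrees. A row lasts 1/10 s, in which the tool goes at most 50 mm and 8.59 degrees, less where a joint would pass 70% of its speed; a pose out of reach is approached as far as the arm can. A call with a number of a shift or a turn outside -1 to 1 is refused whole. A call with a gripper value outside its range is refused whole. "gripper" is the opening, from -1 (shut) to 1 (fully open), set as the call begins (left out, the last holds). The fingers move at their own pace and stop on an object; "squeeze" is the grip in N (left out, the last holds). Time passes only in rows, so rows that do not move let the fingers close. It gives the time, the measured TCP pose, the force, the opening and the grip force at its end, in the units of the state.
- ctrl.get_obs(): the state, without advancing time (a new reading comes with each control period).
- ctrl.camera(name): name is "scene" or "side" or "wrist"; returns (picture, depth): 384x512x3 uint8, red, green, blue; 384x512 float32, m along the optical axis (not along the pixel's ray), 0 where there is no reading.
- ctrl.get_calibration(name): a dict with "fx", "fy", "cx", "cy" (pixels), "distortion" ([k1, k2, p1, p2, k3] as OpenCV has them; the pictures are not rectified), "world_to_cam" (4x4, takes a point from world to camera coordinates); the wrist camera has in their place "hand_eye" (4x4, takes a point from camera to tool coordinates, whose origin is the TCP and whose axes are the flange's). Camera axes: x right, y down, z forward; pixel columns grow to the right and rows downward; lengths in m; the calibration is good to about 2 mm. A picture is of the moment at which its call begins: read the wrist's pose just before it. get_calibration takes no time and is no camera call.
- ctrl.hand_in(): hands the job in; it is judged then, once.
Trained networks look in the newest picture that a camera, given by its name, has taken for a name from the list of things; names that differ only in an ending like _2 or _b are one class to them, and where a whole thing is asked for, a point or a joint stands for the part that bears it (a point fixed in the world has none). Each returns a list of dicts, best first, with "conf" (0 to 1); they miss things now and then, are a little off and sometimes report something else, mostly with a low value. They report only what shows in the picture. A call takes as long as a camera call. They do not tell look-alikes from the thing itself.
- ctrl.spot_in(camera, label): "rect" ([left, top, right, bottom] as shares, 0 to 1, of the picture: columns of its width, rows of its height, round what is visible of it).
- ctrl.cut_out(camera, label): "pixels" (384x512 bool, what is visible of it) and "rect" ([left, top, right, bottom] as shares, 0 to 1, of the picture: columns of its width, rows of its height, round what is visible of it).
The state is a dict: "time_s": time; "qpos": joint angles; "joint_vel": joint speeds; "tau": joint torques, N m; "ee_pos": TCP position; "eef_rot": TCP orientation; "force": force on the tool from outside, world axes, zero at the start; "moment": the same for the moment, N m; "grip_width": finger opening in m; "grip_force": force on a finger pad.
Only numpy, scipy, OpenCV 4.12 (cv2) and the standard library are available. Lean on these libraries where they do the work, as an engineer would, in place of code of your own. Each camera call takes 0.05 s, during which the arm holds its last target. There are 200 camera calls.

## Task

Scoop some hazelnuts out of the steel pan, at least three, and tip them into the open hopper of the red nut mill without spilling any on the worktop; lay the scoop back in the pan. Then swing the hopper's lid fully shut and lock it: push the loose pin from the mill's left through the fork and the lid's tongue until its grip is up against the fork. Leave the timer, the milk jug and the green cup where they stand.

Things in the scene. Friction and masses are not known exactly. Their poses are not given: they have to be found in the camera images.
- mill: nut mill, fixed to the worktop: red housing 150 (x) x 144 (y) x 77 mm high, round steel hopper on top (mouth 127 inside diameter, rim 140 above the worktop, tapering to a flat floor 80 across, 49 below the rim). Origin on the worktop under the hopper axis; -x is the front with crumb drawer and lock fork, +y its left side, z up.
- hopper_mouth (a point): centre of the hopper's mouth, at rim height (140 mm above the worktop); axes as the mill
- hopper_floor (a point): centre of the hopper's inner floor
- lid_hinge (a point): middle of the lid's hinge axis, at the back of the hopper (79 mm behind the hopper axis, 4 above the rim); axes as the mill, the hinge turns about y
- mill_lid (a joint): angle of the hopper's hinged steel lid (rad): 0 shut and level, 1.57 upright, 1.9 fully open. Stiff friction hinge: it stays where it is put, 1 to 3 N at the tab move it. The lid is a disc 139 mm across, 4 thick, centred 79 from the hinge, its outer face 1 mm outside the hinge's plane. A 16 wide, 5 thick tab in its middle runs on from the front edge to 193 mm from the hinge.
- lid_tab (a point): point on the outer face of the lid's tab, on its middle line, 150 mm from the hinge; moves with the lid. Under the tab, 177 mm from the hinge, hangs a 6 mm thick tongue with a 15.5 mm hole 22 below the hinge's plane: with the lid shut it stands between the fork's cheeks, holes in line.
- lock_axis (a point): middle of the lock fork in front of the hopper (98 mm before its axis, 122 above the worktop). Two upright cheeks, 5 thick, 28 wide (x), outer faces at y = +13 and -13 mm from here, tops 22 above, each with a 13.5 mm hole along y through here. Axes as the mill. The pin enters from +y, moving to -y. Hopper and lid stand back at least 28 mm from this axis.
- lock_pin: loose lock pin lying on the worktop: steel shank 10 mm in diameter, 51 long with a 6 mm tapered tip, and a black and grey square grip 20 x 20 mm, 42 long, whose front face is the shoulder that stops against the cheek. x runs from grip to tip; the pin's axis lies 10 mm above the origin (z), the origin below the shoulder.
- pin_tip (a point): tip of the pin, on its axis
- pin_shoulder (a point): the pin's shoulder, on its axis, 51 mm from the tip
- pin_grip (a point): point on the pin's axis in its grip, 24 mm behind the shoulder
- nut_pan: open steel pan fixed on the worktop, 190 (x) x 114 (y) x 60 mm high, walls and floor 3 mm, a narrow rim flange of 8 mm around; origin under its centre on the worktop. It holds seven hazelnuts and the scoop.
- scoop: light metal scoop standing in the pan, bowl 84 long, 90 wide, 43 high at the back, open to the front (+x), floor 2 mm thick; origin on the underside below the bowl, x to the lip (44 mm ahead), z up. From its back wall's top (x = -40, z = 40) the handle rises backward at 50 degrees: black grip 18 wide (y), 14 thick, from 36 to 120 mm along it.
- scoop_grip (a point): middle of the scoop's black grip (x = -88, z = 97 mm in the scoop's frame)
- timer: red and white kitchen timer, 65 mm across, 54 high; bystander, origin underneath
- milk_jug: small steel milk jug, 89 x 119 x 99 mm; bystander, origin underneath
- green_cup: green espresso cup, 64 x 88 x 56 mm; bystander, origin underneath
- nut_0: brown hazelnut, 22 mm, origin at its centre; starts on the pan's floor in front of the scoop's lip
- nut_1: brown hazelnut, 22 mm, origin at its centre; starts on the pan's floor in front of the scoop's lip
- nut_2: brown hazelnut, 22 mm, origin at its centre; starts on the pan's floor in front of the scoop's lip
- nut_3: brown hazelnut, 22 mm, origin at its centre; starts on the pan's floor in front of the scoop's lip
- nut_4: brown hazelnut, 22 mm, origin at its centre; starts on the pan's floor in front of the scoop's lip
- nut_5: brown hazelnut, 22 mm, origin at its centre; starts on the pan's floor in front of the scoop's lip
- nut_6: brown hazelnut, 22 mm, origin at its centre; starts on the pan's floor in front of the scoop's lip
Not all that is in view belongs to the job. Of the things like the lock_pin, leave any that is pink or yellow; of the rest the smaller one is meant.

How it is judged:
By the outcome, as a careful person would: the job done as asked, in the order asked, and still so for the second after the job is handed in, with the robot touching nothing.
It also fails if it takes over 72 s, if anything falls off the work surface, if the arm or the gripper's body presses on something with over 40 N, if the wrist force passes 120 N, or if a joint passes its speed limit or range.

## Working session

There is one attempt and no reset: what is moved stays moved. The work goes in short steps, Python scripts to look and compute and a tool call to move; the robot and the scene stay as the last step left them, time stands still between calls to the robot, and variables do not carry over. Pictures are saved under pics/ and viewed, at most 12 in all, crops included, and the job is handed in when it is done.

Besides the shell and the picture viewer there is one more tool, called after "Call:" in YAML: its name, and indented under it one key for each argument. step_arm: Moves the arm, as the interface text tells. Its arguments: {"type":"object","properties":{"deltas":{"type":"array"},"gripper":{"type":"number"},"squeeze":{"type":"number"}},"required":["deltas"]}

```bash
mkdir -p pics; cat > h.py <<'E'
import numpy as np, cv2
from scipy.spatial.transform import Rotation as R
from station import ctrl
def T_wc(cam,obs=None):
    c=ctrl.get_calibration(cam)
    if 'world_to_cam' in c: return np.linalg.inv(np.array(c['world_to_cam']))
    o=obs or ctrl.get_obs(); T=np.eye(4); T[:3,:3]=R.from_euler('xyz',o['eef_rot']).as_matrix(); T[:3,3]=o['ee_pos']
    return T@np.array(c['hand_eye'])
def K(cam):
    c=ctrl.get_calibration(cam); return np.array([[c['fx'],0,c['cx']],[0,c['fy'],c['cy']],[0,0,1.]]),np.array(c['distortion'],float)
def rays(cam,uv):
    k,d=K(cam); return cv2.undistortPoints(np.array(uv,float).reshape(-1,1,2),k,d).reshape(-1,2)
def cloud(cam,depth,T,mask=None):
    m=depth>0
    if mask is not None: m&=mask
    v,u=np.nonzero(m); n=rays(cam,np.c_[u,v]); z=depth[v,u]
    P=np.c_[n*z[:,None],z]; return P@T[:3,:3].T+T[:3,3],np.c_[u,v]
def on_z(cam,uv,z,T):
    n=rays(cam,uv); d=np.c_[n,np.ones(len(n))]@T[:3,:3].T; o=T[:3,3]
    return o+d*((z-o[2])/d[:,2])[:,None]
def snap(cam):
    T=T_wc(cam); im,d=ctrl.camera(cam); return im,d,T
E
python3 - <<'E'
from h import *
o=ctrl.get_obs(); print({k:np.round(v,3) for k,v in o.items()})
for c in ['scene','side']:
    im,d,T=snap(c); np.savez(f'{c}.npz',im=im,d=d,T=T)
    cv2.imwrite(f'pics/{c}0.png',cv2.resize(im[:,:,::-1],(768,576)))
    print(c,T[:3,3].round(3))
    for l in ['mill','mill_lid','lock_pin','nut_pan','scoop','nut_0','timer','milk_jug','green_cup']:
        r=ctrl.cut_out(c,l)
        for q in r[:8 if l=='nut_0' else 4]:
            P,_=cloud(c,d,T,q['pixels'])
            if len(P): print(l,round(q['conf'],2),(np.array(q['rect'])*[512,384,512,384]).round(),'med',np.median(P,0).round(3),'lo',np.percentile(P,2,0).round(3),'hi',np.percentile(P,98,0).round(3))
E
```

```text
{'time_s': np.float64(0.0), 'qpos': array([-0.067,  0.3  ,  1.522, -0.   ,  1.321, -0.067]), 'joint_vel': array([-0.   , -0.002,  0.   , -0.001, -0.001, -0.002]), 'tau': array([-2.0000e-03, -5.3181e+01, -3.5274e+01,  7.1000e-02,  2.4000e-02,
       -0.0000e+00]), 'ee_pos': array([ 0.55 , -0.   ,  0.205]), 'eef_rot': array([-3.14 , -0.   ,  1.571]), 'force': array([0.19 , 0.703, 0.185]), 'moment': array([ 0.025, -0.015, -0.032]), 'grip_force': np.float64(0.0), 'grip_width': np.float64(0.094)}
scene [-0.049 -0.415  0.873]
mill 0.9 [210. 124. 278. 235.] med [0.523 0.075 0.091] lo [0.425 0.015 0.007] hi [0.61  0.152 0.267]
mill_lid 0.65 [235. 128. 278. 169.] med [0.606 0.106 0.245] lo [0.574 0.021 0.051] hi [0.773 0.302 0.32 ]
mill_lid 0.42 [210. 125. 279. 240.] med [0.524 0.075 0.092] lo [0.425 0.016 0.021] hi [0.609 0.15  0.274]
lock_pin 0.66 [169. 191. 184. 197.] med [0.463 0.324 0.017] lo [0.451 0.305 0.002] hi [0.479 0.343 0.023]
lock_pin 0.6 [163. 156. 195. 170.] med [0.589 0.426 0.019] lo [0.526 0.407 0.003] hi [0.627 0.456 0.028]
lock_pin 0.53 [159. 209. 183. 242.] med [0.332 0.2
[... 2234 characters left out ...]
004] hi [ 0.623 -0.228  0.128]
timer 0.53 [194. 191. 215. 212.] med [ 0.725 -0.054  0.031] lo [ 0.697 -0.078  0.004] hi [ 0.755 -0.042  0.054]
milk_jug 0.93 [165. 249. 202. 304.] med [0.713 0.337 0.063] lo [0.674 0.264 0.006] hi [0.751 0.367 0.098]
green_cup 0.78 [205. 159. 227. 174.] med [ 0.717 -0.313  0.036] lo [ 0.683 -0.362 -0.003] hi [ 0.747 -0.296  0.053]
green_cup 0.74 [237. 143. 266. 185.] med [ 0.584 -0.286  0.023] lo [ 0.535 -0.348  0.004] hi [ 0.619 -0.234  0.123]
green_cup 0.38 [271. 281. 295. 309.] med [0.469 0.336 0.015] lo [ 0.449  0.285 -0.001] hi [0.499 0.355 0.021]
green_cup 0.36 [228. 128. 304. 256.] med [0.539 0.12  0.085] lo [ 0.431 -0.031  0.006] hi [0.617 0.162 0.317]
```

View pics/scene0.png

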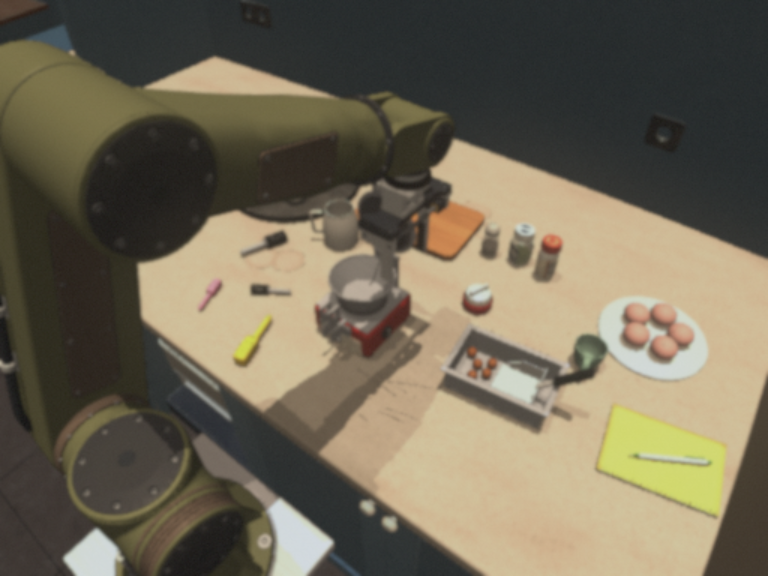

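```bash
python3 - <<'E'
import numpy as np,cv2
z=np.load('side.npz'); im=z['im'][:,:,::-1]
cv2.imwrite('pics/side_crop.png',cv2.resize(im[120:360,150:370],None,fx=2.5,fy=2.5,interpolation=cv2.INTER_CUBIC))
E
```

```text
(no output)
```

View pics/side_crop.png

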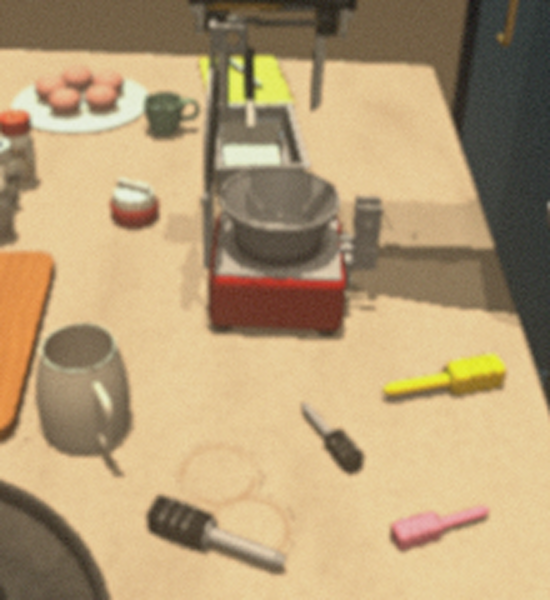

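```bash
python3 - <<'E'
from h import *
Ps=[];Cs=[]
for c in ['scene','side']:
    z=np.load(c+'.npz'); P,uv=cloud(c,z['d'],z['T']); Ps.append(P);Cs.append(z['im'][uv[:,1],uv[:,0]].astype(int))
    for n,b in {'rim':((.43,.62),(.0,.17),(.134,.146)),'top':((.43,.62),(0,.17),(.07,.082)),'fork':((.38,.445),(.05,.13),(.085,.16)),'panrim':((.48,.67),(-.35,-.1),(.055,.066)),'lid':((.57,.66),(0,.18),(.17,.36))}.items():
        m=np.all([(P[:,i]>b[i][0])&(P[:,i]<b[i][1]) for i in range(3)],0); Q=P[m]
        if len(Q)<5: print(c,n,len(Q));continue
        print(c,n,len(Q),'lo',np.percentile(Q,2,0).round(3),'hi',np.percentile(Q,98,0).round(3))
        if n=='rim':
            # circle LSQ
            A=np.c_[2*Q[:,:2],np.ones(len(Q))]; s=np.linalg.lstsq(A,(Q[:,:2]**2).sum(1),rcond=None)[0]; print('  circ',s[:2],np.sqrt(s[2]+s[0]**2+s[1]**2))
        if n in('panrim','top'): print('  rect',cv2.minAreaRect(Q[:,:2].astype(np.float32)))
        if n=='lid':
            q=Q-Q.mean(0); u,s,v=np.linalg.svd(q,full_matrices=0); print('  c',Q.mean(0).round(3),'n',v[2].round(3),s.round(3))
P=np.vstack(Ps);C=np.vstack(Cs)
# handle: dark, z>.06 near pan rear
m=(P[:,0]>.48)&(P[:,0]<.67)&(P[:,1]>-.42)&(P[:,1]<-.22)&(P[:,2]>.075)&(P[:,2]<.15)
for lo in np.arange(.075,.15,.015):
    q=P[m&(P[:,2]>=lo)&(P[:,2]<lo+.015)]
    if len(q): print('handle',round(lo,3),len(q),np.median(q,0).round(3),np.percentile(q,5,0).round(3),np.percentile(q,95,0).round(3))
# pin
z=np.load('side.npz')
m=(P[:,0]>.42)&(P[:,0]<.52)&(P[:,1]>.27)&(P[:,1]<.37)&(P[:,2]>.006)
q=P[m]; print('pin',len(q),cv2.minAreaRect(q[:,:2].astype(np.float32)),q.mean(0), C[m].mean(0))
u,s,v=np.linalg.svd(q-q.mean(0),full_matrices=0);print(v[0])
q=P[m&(P[:,2]>.014)];print(np.percentile(q,5,0),np.percentile(q,95,0))
E
```

```text
scene rim 264 lo [0.433 0.023 0.134] hi [0.61  0.151 0.145]
  circ [0.52672944 0.08811681] 0.0687002693295964
scene top 566 lo [0.437 0.017 0.071] hi [0.602 0.152 0.082]
  rect ((0.5117995738983154, 0.06212767958641052), (0.13176549971103668, 0.19377103447914124), 49.21208190917969)
scene fork 162 lo [0.422 0.074 0.086] hi [0.445 0.101 0.14 ]
scene panrim 805 lo [ 0.498 -0.325  0.056] hi [ 0.641 -0.117  0.064]
  rect ((0.5695621371269226, -0.22023051977157593), (0.13374780118465424, 0.20632435381412506), 6.687921524047852)
scene lid 440 lo [0.574 0.001 0.18 ] hi [0.613 0.154 0.328]
  c [0.603 0.077 0.249] n [-0.996  0.01  -0.092] [1.092 0.752 0.171]
side rim 315 lo [0.434 0.024 0.134] hi [0.617 0.155 0.144]
  circ [0.52920964 0.09068336] 0.06930850944350614
side top 881 lo [0.439 0.042 0.071] hi [0.611 0.16  0.082]
  rect ((0.5236304402351379, 0.09458966553211212), (0.13623568415641785, 0.1868312507867813), 89.73786926269531)
side fork 142 lo [0.423 0.076 0.093] hi [0.444 0.103 0.138]
side panrim 219 lo [ 0.5   -0.325  0.055] hi [ 0.625 -0.113  0.064]
  rect ((0.5703045129776001, -0.
[... 231 characters left out ...]
81 -0.315  0.082] [ 0.575 -0.326  0.076] [ 0.595 -0.308  0.089]
handle 0.09 64 [ 0.582 -0.326  0.097] [ 0.575 -0.335  0.091] [ 0.596 -0.318  0.103]
handle 0.105 72 [ 0.584 -0.339  0.112] [ 0.578 -0.35   0.106] [ 0.596 -0.33   0.119]
handle 0.12 66 [ 0.585 -0.351  0.127] [ 0.58  -0.365  0.121] [ 0.596 -0.344  0.134]
handle 0.135 19 [ 0.589 -0.361  0.137] [ 0.581 -0.364  0.135] [ 0.595 -0.355  0.139]
pin 341 ((0.476877361536026, 0.3128189444541931), (0.024702535942196846, 0.09307856112718582), 31.352767944335938) [0.47236013 0.32301784 0.01546563] [121.60410557 107.79472141  88.05865103]
[ 0.52630465 -0.8488516  -0.0495416 ]
[0.45113276 0.28702941 0.01470757] [0.49407283 0.35166761 0.02133128]
```

Call:
step_arm:
  deltas:
    - {"dp": [-0.5, 0.05, -0.3], "twist": 0}
    - {"dp": [-1, 0.1, -0.3], "twist": 0}
    - {"dp": [-1, 0.1, -0.3], "twist": 0}
    - {"dp": [-1, 0.1, -0.2], "twist": 0}
    - {"dp": [-1, 0.1, 0], "twist": 0}
    - {"dp": [-1, 0.05, 0], "twist": 0}
    - {"dp": [-0.5, 0, 0], "twist": -1}
    - {"dp": [0, 0, 0], "twist": -0.75}
    - {"dp": [0, 0, 0], "twist": 0}
    - {"dp": [0, 0, 0], "twist": 0}

```text
time_s: 2.0
ee_pos: [0.57, -0.2397, 0.2494]
eef_rot: [-3.142, -0.0, 1.692]
force: [-0.3, 0.0, -0.3]
grip_width: 0.0942
grip_force: 0.0
```

```bash
python3 - <<'E'
from h import *
o=ctrl.get_obs(); print(o['ee_pos'].round(4),o['eef_rot'].round(4),o['time_s'])
im,d,T=snap('wrist'); np.savez('w1.npz',im=im,d=d,T=T); print(T[:3,3].round(3),T[:3,2].round(2))
cv2.imwrite('pics/w1.png',cv2.resize(im[:,:,::-1],(640,480)))
for l in ['nut_0','scoop','nut_pan']:
    for q in ctrl.cut_out('wrist',l)[:9]:
        P,_=cloud('wrist',d,T,q['pixels'])
        if len(P): print(l,round(q['conf'],2),(np.array(q['rect'])*[640,480,640,480]).round(),'med',np.median(P,0).round(3),'lo',np.percentile(P,2,0).round(3),'hi',np.percentile(P,98,0).round(3))
E
```

```text
[ 0.57   -0.2397  0.2494] [-3.1416 -0.      1.6917] 2.0
[ 0.561 -0.164  0.429] [ 0.03 -0.26 -0.96]
nut_0 0.63 [343. 154. 359. 168.] med [ 0.594 -0.185  0.021] lo [ 0.585 -0.196  0.003] hi [ 0.605 -0.177  0.025]
nut_0 0.62 [285. 112. 303. 136.] med [ 0.526 -0.149  0.023] lo [ 0.518 -0.158  0.018] hi [ 0.534 -0.14   0.026]
nut_0 0.59 [287. 152. 305. 169.] med [ 0.532 -0.192  0.022] lo [ 0.521 -0.201  0.004] hi [ 0.54  -0.183  0.026]
nut_0 0.57 [346. 112. 362. 130.] med [ 0.593 -0.14   0.022] lo [ 0.584 -0.149  0.015] hi [ 0.602 -0.13   0.025]
nut_0 0.51 [327. 130. 347. 151.] med [ 0.576 -0.163  0.023] lo [ 0.568 -0.172  0.018] hi [ 0.584 -0.154  0.026]
nut_0 0.49 [301. 133. 316. 151.] med [ 0.547 -0.169  0.022] lo [ 0.538 -0.179  0.015] hi [ 0.556 -0.16   0.026]
nut_0 0.44 [319. 151. 336. 174.] med [ 0.567 -0.187  0.022] lo [ 0.557 -0.197  0.015] hi [ 0.576 -0.179  0.025]
scoop 0.74 [289. 171. 366. 363.] med [ 0.582 -0.265  0.006] lo [ 0.532 -0.356  0.004] hi [ 0.62  -0.206  0.134]
nut_pan 0.73 [261.  93. 388. 286.] med [ 0.56  -0.193  0.034] lo [ 0.5   -0.32   0.002] hi [ 0.637 -0.12   0.062]
```

View pics/w1.png

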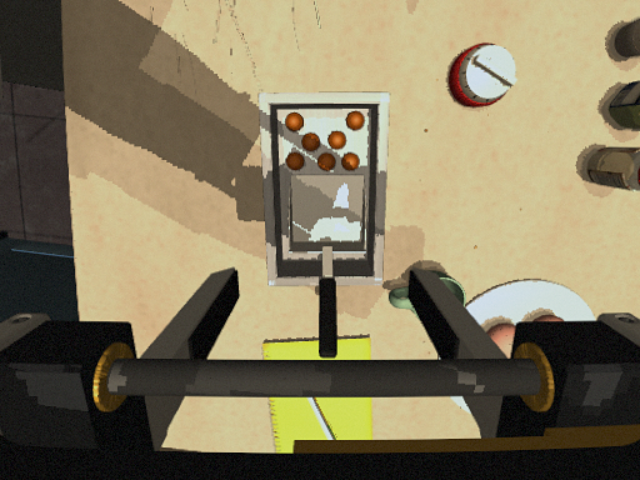

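```bash
python3 - <<'E'
from h import *
z=np.load('w1.npz'); P,uv=cloud('wrist',z['d'],z['T'])
m=(P[:,2]>.055)&(P[:,2]<.066)&(P[:,0]>.49)&(P[:,0]<.65)&(P[:,1]<-.1)&(P[:,1]>-.34); print(cv2.minAreaRect(P[m][:,:2].astype(np.float32)))
m=(P[:,2]>.07)&(P[:,2]<.145)&(P[:,0]>.53)&(P[:,0]<.64)&(P[:,1]<-.28)&(P[:,1]>-.40); Q=P[m]
print(len(Q),np.polyfit(Q[:,1],Q[:,0],1))
for y in np.arange(-.37,-.29,.01):
    q=Q[abs(Q[:,1]-y)<.005]
    if len(q): print(round(y,3),q[:,0].min().round(4),np.median(q[:,0]).round(4),q[:,0].max().round(4),np.median(q[:,2]).round(4))
c=np.array([.570,-.220]);a=np.radians(96.9);ex=np.array([np.cos(a),np.sin(a)]);ey=np.array([-ex[1],ex[0]])
# interior in pan frame, longitudinal profile along handle line
L=np.c_[(P[:,:2]-c)@ex,(P[:,:2]-c)@ey,P[:,2]]
for x in np.arange(-.1,.1,.008):
    r=[]
    for y in np.arange(-.05,.051,.01):
        q=L[(abs(L[:,0]-x)<.004)&(abs(L[:,1]-y)<.005)]
        r.append(int(round(1000*np.median(q[:,2]))) if len(q) else -9)
    print(round(x,3),r)
E
```

```text
((0.568989098072052, -0.22078514099121094), (0.13083422183990479, 0.20574326813220978), 7.48480224609375)
925 [-0.10684811  0.55012735]
-0.37 0.5824 0.5892 0.5946 0.1341
-0.36 0.5798 0.5882 0.5975 0.1366
-0.35 0.5787 0.5877 0.5969 0.1281
-0.34 0.5772 0.5867 0.596 0.1161
-0.33 0.5759 0.5851 0.5937 0.1041
-0.32 0.5754 0.5841 0.5929 0.0923
-0.31 0.5751 0.5836 0.5919 0.081
-0.1 [60, 60, 60, 61, 90, 92, 61, 61, 61, 61, 61]
-0.092 [37, 35, 34, 35, 54, 80, 38, 33, 33, 34, 33]
-0.084 [25, 4, 4, 3, 64, 66, 3, 3, 3, 3, 5]
-0.076 [35, -9, -9, -9, 57, 57, -9, -9, -9, -9, 10]
-0.068 [33, 24, 24, 24, 29, 43, 25, 23, 24, 29, 8]
-0.06 [32, 6, 5, 5, 6, 6, 5, 5, 5, 6, 4]
-0.052 [35, 5, 5, 6, 5, 5, 5, 6, 5, 7, 4]
-0.044 [33, 5, 5, 6, 5, 5, 5, 6, 6, 6, 3]
-0.036 [32, 5, 5, 5, 5, 5, 6, 6, 5, 6, 4]
-0.028 [338, 286, 5, 5, 5, 6, 5, 5, 6, 7, 337]
-0.02 [345, 295, 6, 6, 5, 5, 6, 6, 5, 7, 336]
-0.012 [317, 294, 5, 5, 5, 5, 5, 5, 6, 6, 321]
-0.004 [371, 374, 375, 375, 375, 375, 374, 5, 5, 6, 368]
0.004 [371, 380, 380, 380, 366, 366, 366, 366, 380, 380, 371]
0.012 [365, 362, 362, 362, 361, 361, 361, 361, 361, 361, 364]
0.02 [22, 4, 3, 3, 3, 4, 3, 3, 3, 3, 3]
0.028 [23, 4, 23, 17, 17, 23, 4, 3, 21, 22, 3]
0.036 [20, 4, 24, 15, 15, 24, 4, 3, 21, 23, 3]
0.044 [24, 3, 4, 4, 4, 4, 4, 19, 4, 4, 4]
0.052 [17, 3, 4, 22, 24, 4, 22, 24, 4, 4, 4]
0.06 [21, 3, 4, 21, 23, 4, 15, 21, 4, 4, 3]
0.068 [22, 4, 16, 4, 4, 4, 4, 4, 17, 21, 3]
0.076 [22, 23, 24, 4, 4, 4, 3, 4, 23, 24, 3]
0.084 [21, 18, 20, 4, 3, 4, 3, 3, 15, 19, 3]
0.092 [55, 55, 55, 56, 57, 57, 58, 58, 59, 59, 59]
```

Call:
step_arm:
  deltas:
    - {"dp": [-0.8, 0.03, 0], "twist": 0}
    - {"dp": [-0.8, 0.03, 0.2], "twist": 0}
    - {"dp": [-0.76, 0.03, 0.5], "twist": 0.2}
    - {"dp": [0, 0, 1], "twist": 0}
    - {"dp": [0, 0, 1], "twist": 0}
    - {"dp": [0, 0, 1], "twist": 0}
    - {"dp": [0, 0, 0.5], "twist": 0}
    - {"dp": [0, 0, 0], "twist": 0}

```text
time_s: 3.0
ee_pos: [0.5839, -0.3322, 0.0782]
eef_rot: [-3.137, -0.003, 1.679]
force: [0.3, 0.4, -0.1]
grip_width: 0.0939
grip_force: 0.0
```

Call:
step_arm:
  deltas:
    - {"dp": [0, 0, 0], "twist": 0}
    - {"dp": [0, 0, 0], "twist": 0}
    - {"dp": [0, 0, 0], "twist": 0}
    - {"dp": [0, 0, 0], "twist": 0}
    - {"dp": [0, 0, 0], "twist": 0}
    - {"dp": [0, 0, 0], "twist": 0}
    - {"dp": [0, 0, 0], "twist": 0}
  gripper: -1
  squeeze: 40

```text
time_s: 3.7
ee_pos: [0.5851, -0.3333, 0.0815]
eef_rot: [3.142, 0.0, 1.679]
force: [-0.2, -1.0, -0.6]
grip_width: 0.0416
grip_force: 0.0
```

Call:
step_arm:
  deltas:
    - {"dp": [0, 0, 0], "twist": 0}
    - {"dp": [0, 0, 0], "twist": 0}
    - {"dp": [0, 0, 0], "twist": 0}
    - {"dp": [0, 0, 0], "twist": 0}
    - {"dp": [0, 0, 0], "twist": 0}

```text
time_s: 4.2
ee_pos: [0.585, -0.3333, 0.0814]
eef_rot: [-3.141, -0.0, 1.679]
force: [-0.2, -1.0, 0.8]
grip_width: 0.0174
grip_force: 40.0
```

Call:
step_arm:
  deltas:
    - {"dp": [0.1, 0, 0], "twist": 0}
    - {"dp": [0.2, 0, 0], "twist": 0}
    - {"dp": [0.2, 0, 0], "twist": 0}
    - {"dp": [0.2, 0, 0], "twist": 0}
    - {"dp": [0.2, 0, 0], "twist": 0}
    - {"dp": [0.2, 0, 0], "twist": 0}
    - {"dp": [0.2, 0, 0], "twist": 0}
    - {"dp": [0.2, 0, 0], "twist": 0}
    - {"dp": [0, 0, 0], "twist": 0}

```text
time_s: 5.1
ee_pos: [0.582, -0.2778, 0.0867]
eef_rot: [3.131, 0.013, 1.679]
force: [8.9, -25.9, 16.4]
grip_width: 0.0181
grip_force: 40.1
```

```bash
cat > pan.py <<'E'
from h import *
import sys
def look(name):
    o=ctrl.get_obs(); print(o['ee_pos'].round(4),o['eef_rot'].round(4),o['time_s'],o['force'].round(1),o['grip_width'],o['grip_force'])
    im,d,T=snap('wrist'); np.savez(name+'.npz',im=im,d=d,T=T)
    cv2.imwrite(f'pics/{name}.png',cv2.resize(im[:,:,::-1],(640,480)))
    for l in ['nut_0']:
        for q in ctrl.cut_out('wrist',l)[:9]:
            P,_=cloud('wrist',d,T,q['pixels'])
            if len(P): print(l,round(q['conf'],2),(np.array(q['rect'])*[640,480,640,480]).round(),'med',np.median(P,0).round(3),'pan',((np.median(P,0)-[.569,-.221,0])@np.array([[-.12,-.993,0],[.993,-.12,0],[0,0,1]])).round(3))
look(sys.argv[1])
E
python3 pan.py w2
```

```text
[ 0.582  -0.2778  0.0867] [3.1306 0.0131 1.6792] 5.1 [  8.9 -25.9  16.4] 0.01807047972103768 40.061829686164856
nut_0 0.96 [361.  20. 394.  56.] med [ 0.6   -0.137  0.022] pan [ 0.08  -0.041  0.022]
nut_0 0.82 [226.  51. 263.  90.] med [ 0.519 -0.166  0.023] pan [0.061 0.043 0.023]
nut_0 0.75 [325.  17. 360.  59.] med [ 0.58  -0.14   0.022] pan [ 0.079 -0.02   0.022]
nut_0 0.74 [296.  34. 329.  75.] med [ 0.563 -0.152  0.023] pan [ 0.069 -0.002  0.023]
nut_0 0.71 [236.  22. 265.  57.] med [ 0.523 -0.147  0.022] pan [0.079 0.036 0.022]
nut_0 0.66 [345.  48. 374.  82.] med [ 0.593 -0.157  0.025] pan [ 0.061 -0.031  0.025]
nut_0 0.64 [268.  40. 300.  76.] med [ 0.542 -0.156  0.023] pan [0.068 0.019 0.023]
```

View pics/w2.png

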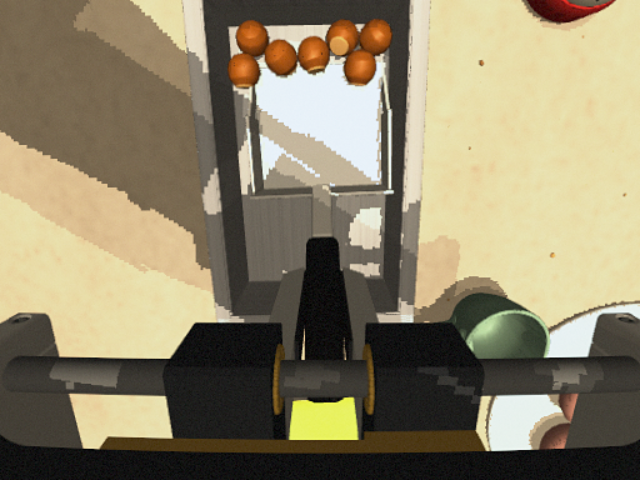

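```bash
cat > prof.py <<'E'
from h import *
import sys
z=np.load(sys.argv[1]+'.npz'); P,uv=cloud('wrist',z['d'],z['T'])
c=np.array([.569,-.2208]);a=np.radians(96.9);ex=np.array([np.cos(a),np.sin(a)]);ey=np.array([-ex[1],ex[0]])
L=np.c_[(P[:,:2]-c)@ex,(P[:,:2]-c)@ey,P[:,2]]
for x in np.arange(-.04,.1,.006):
    r=[]
    for y in np.arange(-.055,.056,.01):
        q=L[(abs(L[:,0]-x)<.003)&(abs(L[:,1]-y)<.005)]
        r.append(round(1000*np.median(q[:,2]),1) if len(q) else -9)
    print(round(x,3),*['%5.1f'%v for v in r])
E
python3 prof.py w2; python3 -c "
import cv2;im=cv2.imread('pics/w2.png')[0:240,180:440];cv2.imwrite('pics/w2c.png',cv2.resize(im,None,fx=2.4,fy=2.4,interpolation=2))"
```

```text
-0.04  46.0   3.4 209.7 210.1 210.0 211.1 209.8 208.8 210.2 211.1   3.4  44.7
-0.034 218.9 219.1 219.0 218.0 217.7 217.9 217.7 217.6 218.4 218.7 218.8 201.4
-0.028 199.0 199.7 208.3 208.2 202.5 199.2 203.1 207.8 207.7 199.6 199.4 198.7
-0.022  52.6   3.8 200.9 201.0 200.3  60.1 200.7 201.1 201.4  -9.0   3.4  43.7
-0.016  59.4  37.0  34.4  31.1  35.4  51.5  32.3  29.1  26.2  30.2   3.3  42.3
-0.01  58.5  10.3   9.7   9.5   9.1   9.8   8.8   8.5   8.2  14.5   3.6  43.0
-0.004  58.4  11.0   9.4   9.1   8.9   8.5   8.7   8.2   8.0  16.8   3.6  44.3
0.002  57.2  10.4   9.2   8.8   8.5   8.3   8.3   8.0   8.0  12.7   3.9  42.7
0.008  58.5  10.5   8.9   8.8   8.4   8.2   8.1   7.8   7.8  12.6   3.5  42.7
0.014  56.9  10.2   8.7   8.5   8.5   8.0   7.9   7.6   7.6  11.0   4.0  42.7
0.02  58.1   9.8   8.7   8.2   8.2   8.0   7.7   7.3   7.0  13.1   3.8  43.1
0.026  59.2  11.1   8.2   8.1   7.8   7.6   7.4   7.1   7.1   8.0   4.2  44.7
0.032  58.8  10.1   8.1   7.7   7.6   7.5   7.2   6.8   6.7   7.3   4.0  45.5
0.038  57.8   8.5   7.8   7.7   7.2   7.3   6.8   6.7   6.5   6.9   3.8  43.6
0.044  55.4   8.1   7.6   7.3   7.0   6.9   6.5   6.5   6.2   6.7   3.5  43.7
0.05  54.5   7.9   7.3   7.2   6.8   6.7   6.4   6.1   5.9   5.8  17.4  44.9
0.056  52.0   7.7  24.9  20.8   6.5   6.3   6.1   6.1   5.9   6.9  24.0  46.8
0.062  51.5   7.2  27.3  24.2   6.6  20.1  15.9  20.1  20.0  18.9  25.2  48.9
0.068  50.1   4.1  25.8  22.7   5.1  24.9  21.9  24.4  24.6  17.4  23.4  49.8
0.074  49.4  19.6  19.4  21.1  19.9  24.7  23.1  23.6  23.5  19.6  19.4  46.2
0.08  55.0  24.0  21.3  24.0  23.4  21.6  10.8   3.9  19.0  24.3  22.7  44.0
0.086  53.0  23.1  20.7  22.5  21.9   3.8   3.6   3.4   3.6  23.3  22.1  43.1
0.092  31.2  31.8  28.9  32.5  31.1  25.1  25.8  28.1  29.0  34.3  34.3  31.6
0.098  -9.0  -9.0  -9.0  -9.0  -9.0  -9.0  -9.0  -9.0  -9.0  -9.0  -9.0  -9.0
```

View pics/w2c.png

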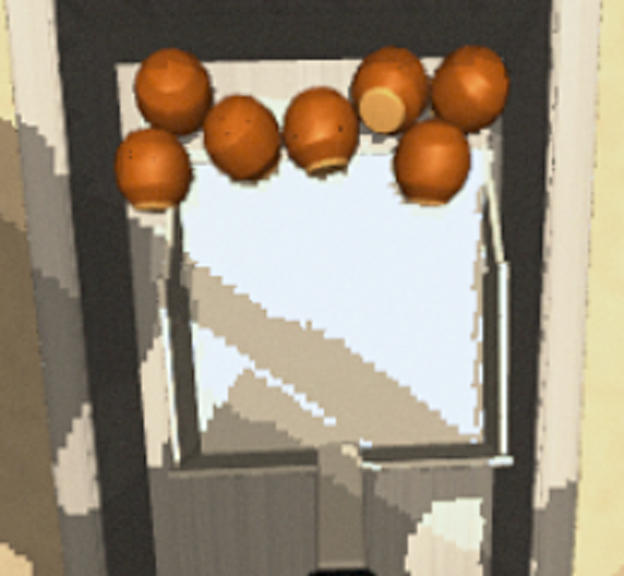

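Call:
step_arm:
  deltas:
    - {"dp": [-0.3, 0, 0], "twist": 0}
    - {"dp": [-0.15, -0.08, 0], "twist": 0}
    - {"dp": [0, -0.07, 0.05], "twist": 0}
    - {"dp": [0.1, 0, 0], "twist": 0}
    - {"dp": [0.15, 0, 0], "twist": 0}
    - {"dp": [0.15, 0, 0], "twist": 0}
    - {"dp": [0.15, 0, 0], "twist": 0}
    - {"dp": [0.15, 0, 0], "twist": 0}
    - {"dp": [0.1, 0, 0], "twist": 0}
    - {"dp": [0, 0, 0], "twist": 0}

```text
time_s: 6.2
ee_pos: [0.5719, -0.2637, 0.0821]
eef_rot: [3.138, 0.008, 1.678]
force: [-0.5, -21.0, 13.3]
grip_width: 0.0179
grip_force: 40.0
```

```bash
python3 pan.py w3; python3 prof.py w3|tail -18
```

```text
[ 0.5719 -0.2637  0.0821] [3.1377 0.0077 1.678 ] 6.2 [ -0.5 -21.   13.3] 0.017901885322747172 40.03690838813782
nut_0 0.91 [258.  72. 295. 112.] med [ 0.53  -0.163  0.024] pan [0.062 0.032 0.024]
nut_0 0.88 [297. 102. 326. 135.] med [ 0.554 -0.177  0.025] pan [0.046 0.01  0.025]
nut_0 0.73 [539.   3. 639.  47.] med [ 0.715 -0.098  0.028] pan [ 0.104 -0.16   0.028]
nut_0 0.72 [374.  42. 406.  80.] med [ 0.6   -0.136  0.023] pan [ 0.08  -0.041  0.023]
nut_0 0.71 [274.  41. 307.  82.] med [ 0.539 -0.144  0.024] pan [0.08  0.021 0.024]
nut_0 0.67 [327.  75. 356. 112.] med [ 0.571 -0.159  0.024] pan [ 0.062 -0.01   0.024]
nut_0 0.61 [361.  76. 391. 106.] med [ 0.592 -0.156  0.024] pan [ 0.062 -0.031  0.024]
nut_0 0.6 [338.  45. 373.  83.] med [ 0.579 -0.139  0.024] pan [ 0.08  -0.02   0.024]
-0.004  46.9  -9.0  -9.0  -9.0  -9.0  54.7  54.9   4.1   3.2   3.6   3.1  49.7
0.002  45.9  30.3  23.9  25.1  25.4  44.0  45.6  27.3  28.3  29.2  35.0  48.8
0.008  46.5  24.4   6.1   5.8   5.9   6.1   6.2   5.9   6.0   5.8  17.5  48.1
0.014  48.3  23.0   5.9   5.8   6.0   5.9   6.1   5.9   5.7   5.9  
[... 399 characters left out ...]

0.05  51.1  18.9   5.8   5.7   5.8   5.8  25.7  25.7   5.8   6.1  18.2  47.6
0.056  49.4  13.2  23.0  18.6  23.8  23.3   6.3   6.6  19.4  23.8  19.9  47.6
0.062  48.3  20.6  26.0  23.5  25.3  25.2   5.7   5.6  23.7  25.9  22.7  43.8
0.068  49.4  14.0  24.9  22.3  23.3  23.5   5.5   5.5  20.8  25.0  19.9  43.9
0.074  49.9  21.8  20.1  22.7  23.0   5.8   5.3  20.0  22.7   5.9   5.2  45.1
0.08  53.1  25.8  23.0  25.3  24.8   5.5   5.4  24.2  25.9   5.7   3.8  43.2
0.086  55.4  25.1  22.7  24.3  23.5   3.9   4.0  22.7  24.2   3.9   3.5  42.9
0.092  57.1  46.5  42.5  47.4  45.3  41.8  43.8  46.1  48.1  44.1  43.0  50.6
0.098  60.7  60.7  60.5  60.8  60.7  60.7  60.8  60.8  60.6  60.6  60.6  60.7
```

Call:
step_arm:
  deltas:
    - {"dp": [-0.1, 0, 0.05], "twist": 0}
    - {"dp": [-0.05, 0, 0.05], "twist": 0}
    - {"dp": [-0.05, 0, 0.04], "twist": 0}
    - {"dp": [-0.05, 0, 0.04], "twist": 0}
    - {"dp": [-0.05, 0, 0.04], "twist": 0}
    - {"dp": [-0.05, 0, 0.04], "twist": 0}
    - {"dp": [-0.05, 0, 0.04], "twist": 0}
    - {"dp": [0, 0, 0], "twist": 0}

```text
time_s: 7.1
ee_pos: [0.5734, -0.2778, 0.0694]
eef_rot: [3.139, 0.003, 1.678]
force: [-0.9, -6.6, 16.5]
grip_width: 0.0177
grip_force: 40.0
```

```bash
python3 pan.py w4; python3 prof.py w4|tail -18
```

```text
[ 0.5734 -0.2778  0.0694] [3.1388 0.0033 1.6782] 7.1 [-0.9 -6.6 16.5] 0.017719844009286036 40.000269412994385
nut_0 0.97 [360. 134. 389. 165.] med [ 0.597 -0.205  0.026] pan [ 0.012 -0.03   0.026]
nut_0 0.87 [272. 104. 308. 145.] med [ 0.544 -0.195  0.028] pan [0.029 0.022 0.028]
nut_0 0.85 [290. 139. 324. 172.] med [ 0.556 -0.212  0.025] pan [0.011 0.011 0.025]
nut_0 0.77 [338. 102. 375. 142.] med [ 0.584 -0.19   0.029] pan [ 0.029 -0.018  0.029]
nut_0 0.67 [258. 136. 295. 171.] med [ 0.535 -0.214  0.025] pan [0.011 0.032 0.025]
nut_0 0.63 [376.   3. 419.  43.] med [ 0.598 -0.138  0.037] pan [ 0.079 -0.039  0.037]
nut_0 0.57 [324. 137. 356. 168.] med [ 0.577 -0.209  0.026] pan [ 0.011 -0.009  0.026]
-0.004  46.5  36.3  35.1  35.3  36.2  43.4  44.4  37.9  39.3  39.7  40.0  50.0
0.002  47.7  28.0  22.9  11.0  19.6  21.0  18.6  22.5  16.6  23.0  24.0  48.6
0.008  47.7  32.4  27.2  25.5  26.9  26.5  25.3  27.0  23.8  27.6  27.7  49.7
0.014  50.6  31.3  27.4  26.2  26.0  26.1  24.8  26.6  23.4  27.4  27.1  49.6
0.02  52.4  29.4  23.1  24.4  24.4   9.4   9.1  23.5  25.4  22.1  22.2  47.1

[... 311 characters left out ...]

0.05  50.6  26.8  13.5  13.4  13.4  13.3  13.4  13.4  13.3  13.2  18.1  48.9
0.056  49.8  23.6  14.5  14.5  14.3  14.3  14.4  14.2  14.3  14.4  19.7  46.6
0.062  49.6  20.1  15.5  15.7  15.4  15.6  15.6  15.6  15.3  15.4  23.4  44.7
0.068  48.6  22.1  16.6  16.6  16.5  16.5  16.3  16.3  16.5  16.3  18.6  44.4
0.074  49.7  35.8  32.9  17.4  17.3  17.2  17.2  17.3  17.3  17.3  17.1  42.9
0.08  54.6  38.9  37.3  18.5  18.5  18.4  18.5  18.5  18.4  18.3  16.6  44.8
0.086  41.6  38.2  36.7   3.7   3.6   3.3   3.4   3.6  11.1  18.2   3.7  33.6
0.092  27.8  31.6  26.0  19.1  19.7  19.9  20.6  21.0  21.9  21.5  21.9  22.6
0.098  -9.0  -9.0  -9.0  -9.0  -9.0  -9.0  -9.0  -9.0  -9.0  -9.0  -9.0  -9.0
```

Call:
step_arm:
  deltas:
    - {"dp": [0, 0, -0.02], "twist": 0}
    - {"dp": [0, 0, -0.05], "twist": 0}
    - {"dp": [-0.15, 0, -0.05], "twist": 0}
    - {"dp": [-0.15, 0, -0.05], "twist": 0}
    - {"dp": [-0.15, 0, -0.1], "twist": 0}
    - {"dp": [-0.1, 0, -0.2], "twist": 0}
    - {"dp": [0, 0, -0.3], "twist": 0}
    - {"dp": [0, 0, -0.2], "twist": 0}
    - {"dp": [0, 0, 0], "twist": 0}
  squeeze: 60

```text
time_s: 8.1
ee_pos: [0.5758, -0.2983, 0.1082]
eef_rot: [3.139, 0.002, 1.679]
force: [-0.6, -0.0, -2.3]
grip_width: 0.0175
grip_force: 60.0
```

```bash
python3 pan.py w5; python3 prof.py w5|tail -22
```

```text
[ 0.5758 -0.2983  0.1082] [3.1394e+00 1.6000e-03 1.6792e+00] 8.1 [-0.6 -0.  -2.3] 0.0174746512836635 59.99187648296356
nut_0 0.73 [339. 105. 374. 144.] med [ 0.587 -0.212  0.067] pan [ 0.007 -0.019  0.067]
nut_0 0.73 [272. 105. 308. 143.] med [ 0.546 -0.216  0.067] pan [0.008 0.022 0.067]
nut_0 0.69 [257. 135. 291. 172.] med [ 0.537 -0.235  0.063] pan [-0.01   0.033  0.063]
nut_0 0.69 [291. 140. 321. 170.] med [ 0.558 -0.232  0.064] pan [-0.01   0.012  0.064]
nut_0 0.66 [325. 138. 356. 170.] med [ 0.579 -0.231  0.064] pan [-0.011 -0.009  0.064]
nut_0 0.56 [374.   6. 415.  48.] med [ 0.6   -0.159  0.074] pan [ 0.058 -0.038  0.074]
-0.028  56.9  81.8  81.9  81.8  82.5  84.1  85.6  82.9  83.5  83.4  83.5  59.9
-0.022  59.5  68.3  61.1  60.0  61.1  64.4  72.9  62.6  64.2  66.6  68.7  59.9
-0.016  56.8  70.6  64.4  62.1  63.4  63.7  61.1  64.1  59.9  64.6  63.9  59.9
-0.01  59.4  71.8  65.4  64.1  64.6  65.3  63.3  65.7  62.6  66.1  64.7  59.6
-0.004  59.1  67.6  61.6  61.7  62.1  61.4  58.4  62.9  60.9  63.6  63.9  60.2
0.002  59.9  68.1  47.2  66.9  66.8  47.1  47.3  62.6  67.2  47.2  6
[... 554 characters left out ...]

0.05  58.6  69.6  56.0  54.5  54.5  54.6  54.5  54.4  54.6  54.5  55.0  57.9
0.056  57.9  75.3  74.3  55.8  55.5  55.4  55.5  55.4  55.4  55.6  55.5  55.4
0.062  60.4  76.0  75.8  56.6  56.0  56.1  55.8  56.2  56.2  56.1  55.9  54.1
0.068  60.4  73.9  73.0  -9.0  -9.0  -9.0  -9.0  -9.0  -9.0  -9.0  -9.0  48.8
0.074  59.9  -9.0   3.3   3.8   3.7   3.7   3.9   4.2   4.9  -9.0  -9.0  48.9
0.08  42.7  -9.0   3.5   3.1   3.3   3.3   3.5   3.3   3.4   3.3   3.3  24.5
0.086  24.8   4.0   3.4   3.6   3.3   3.4   3.2   3.3   3.4   3.5   3.4  10.9
0.092  10.2   6.1   5.5   6.7   6.1   7.2   7.7   8.7   8.2   9.3   9.4  10.5
0.098  -9.0  -9.0  -9.0  -9.0  -9.0  -9.0  -9.0  -9.0  -9.0  -9.0  -9.0  -9.0
```

Call:
step_arm:
  deltas:
    - {"dp": [-0.2, 0, 0.3], "twist": 0}
    - {"dp": [-0.2, -0.12, 0], "twist": 0}
    - {"dp": [0.2, 0.12, 0], "twist": 0}
    - {"dp": [-0.2, -0.12, 0], "twist": 0}
    - {"dp": [0.2, 0.12, 0], "twist": 0}
    - {"dp": [-0.2, -0.12, 0], "twist": 0}
    - {"dp": [0.2, 0.12, 0], "twist": 0}
    - {"dp": [0, 0, 0], "twist": 0}
    - {"dp": [0, 0, 0], "twist": 0}

```text
time_s: 9.1
ee_pos: [0.5763, -0.3058, 0.0943]
eef_rot: [3.141, 0.0, 1.68]
force: [0.5, -0.0, -2.7]
grip_width: 0.0174
grip_force: 60.0
```

```bash
python3 pan.py w6; python3 prof.py w6|tail -22
```

```text
[ 0.5763 -0.3058  0.0943] [3.1415e+00 1.0000e-04 1.6795e+00] 9.1 [ 0.5 -0.  -2.7] 0.017397387723526156 59.991801381111145
nut_0 0.97 [272. 105. 306. 143.] med [ 0.547 -0.224  0.053] pan [0.    0.022 0.053]
nut_0 0.84 [346. 103. 379. 144.] med [ 0.59  -0.218  0.053] pan [ 0.    -0.021  0.053]
nut_0 0.78 [361. 140. 391. 167.] med [ 0.601 -0.236  0.049] pan [-0.019 -0.03   0.049]
nut_0 0.78 [326. 138. 357. 171.] med [ 0.58  -0.238  0.05 ] pan [-0.018 -0.009  0.05 ]
nut_0 0.72 [260. 135. 292. 170.] med [ 0.538 -0.242  0.05 ] pan [-0.017  0.033  0.05 ]
nut_0 0.59 [365.   2. 396.  18.] med [ 0.595 -0.143  0.02 ] pan [ 0.075 -0.035  0.02 ]
nut_0 0.57 [289. 141. 320. 167.] med [ 0.558 -0.24   0.05 ] pan [-0.018  0.013  0.05 ]
-0.028  53.1  54.0  47.2  45.2  44.3  47.2  44.8  47.6  41.9  48.3  51.4  59.2
-0.022  52.1  58.8  51.1  50.0  50.0  50.9  47.5  51.5  47.4  51.7  50.5  59.2
-0.016  54.4  57.5  50.4  49.8  50.6  51.7  48.6  51.9  48.4  52.3  50.8  59.3
-0.01  54.3  53.0  43.1  47.9  46.3  46.1  33.3  48.4  48.0  48.4  50.2  59.2
-0.004  56.1  54.0  33.8  54.5  52.6  33.6  33.8  50.8  5
[... 644 characters left out ...]

0.05  52.6  42.0  42.2  42.0  42.1  42.1  42.1  42.1  42.1  42.2  42.3  53.4
0.056  49.4  42.4  42.5  42.5  41.9  42.4  42.3  42.4  42.7  42.8  42.6  47.8
0.062  49.5   3.6   3.7   3.6   3.6   3.9  -9.0  -9.0  -9.0  -9.0  -9.0  46.6
0.068  23.8   3.4   3.6   3.5   3.3   3.5   3.6   3.7   3.5   3.6   3.3  25.5
0.074  12.3   4.2  20.0   3.9   3.6   3.5   3.7   3.5   3.2   3.6   3.7  10.5
0.08   4.1   4.1  22.8   4.0   3.8   3.4   3.6   3.4   3.7   3.4   3.5   4.1
0.086   3.0   2.7  -9.0   3.2   3.5   3.4   3.4   3.4   3.7   3.3   3.4   3.5
0.092  -9.0  -9.0  -9.0  -9.0  -9.0  -9.0  -9.0  -9.0  -9.0  -9.0  -9.0  -9.0
0.098  -9.0  -9.0  -9.0  -9.0  -9.0  -9.0  -9.0  -9.0  -9.0  -9.0  -9.0  -9.0
```

View pics/w6.png

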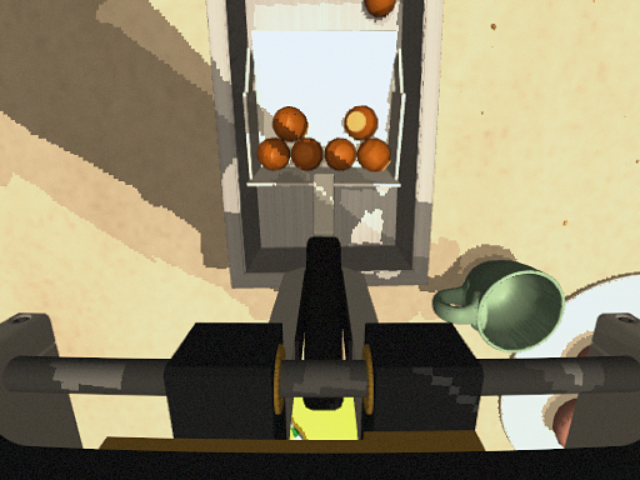

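Call:
step_arm:
  deltas:
    - {"dp": [0, 0, -0.2], "twist": 0.3}
    - {"dp": [0, 0, -0.4], "twist": 0.3}
    - {"dp": [0, 0, -0.6], "twist": 0.3}
    - {"dp": [0, 0, -0.7], "twist": 0.3}
    - {"dp": [0, 0, -0.7], "twist": 0.3}
    - {"dp": [0, 0, -0.7], "twist": 0}
    - {"dp": [0, 0, -0.5], "twist": 0}
    - {"dp": [0, 0, -0.35], "twist": 0}
    - {"dp": [0, 0, -0.15], "twist": 0}
    - {"dp": [0.1, -0.05, 0], "twist": 0}
    - {"dp": [0.2, -0.05, 0], "twist": 0}
    - {"dp": [0.35, -0.1, 0], "twist": 0}

```text
time_s: 10.4
ee_pos: [0.5674, -0.2796, 0.2647]
eef_rot: [-3.14, -0.001, 1.574]
force: [-0.0, 0.1, -1.8]
grip_width: 0.0177
grip_force: 60.0
```

Call:
step_arm:
  deltas:
    - {"dp": [0.5, -0.1, 0], "twist": 0}
    - {"dp": [0.6, -0.1, 0], "twist": 0}
    - {"dp": [0.6, -0.1, 0], "twist": 0}
    - {"dp": [0.6, -0.1, 0], "twist": 0}
    - {"dp": [0.6, -0.1, 0], "twist": 0}
    - {"dp": [0.6, -0.1, 0], "twist": 0}
    - {"dp": [0.6, -0.1, 0], "twist": 0}
    - {"dp": [0.5, -0.1, 0], "twist": 0}
    - {"dp": [0.4, -0.1, 0], "twist": 0}
    - {"dp": [0.3, -0.1, 0], "twist": 0}
    - {"dp": [0.2, -0.05, 0], "twist": 0}
    - {"dp": [0.1, 0, 0], "twist": 0}

```text
time_s: 11.6
ee_pos: [0.525, -0.0558, 0.2662]
eef_rot: [-3.142, 0.0, 1.574]
force: [-0.1, 0.4, -2.5]
grip_width: 0.0175
grip_force: 60.0
```

```bash
cat > bowl.py <<'E'
from h import *
import sys
o=ctrl.get_obs(); p=o['ee_pos']; print(p.round(4),o['eef_rot'].round(3),o['time_s'],o['force'].round(1),o['grip_width'].round(4),o['grip_force'].round(1))
im,d,T=snap('wrist'); n=sys.argv[1]; np.savez(n+'.npz',im=im,d=d,T=T); cv2.imwrite(f'pics/{n}.png',cv2.resize(im[:,:,::-1],(640,480)))
P,_=cloud('wrist',d,T)
# floor tilt: profile along y at tool x
for y in np.arange(.03,.19,.01):
    r=[]
    for dx in (-.03,-.015,0,.015,.03):
        q=P[(abs(P[:,1]-p[1]-y)<.004)&(abs(P[:,0]-p[0]-dx)<.006)]; r.append(round(1000*np.median(q[:,2])) if len(q) else -9)
    print(round(p[1]+y,3),r)
for q in ctrl.cut_out('wrist','nut_0')[:9]:
    Q,_=cloud('wrist',d,T,q['pixels'])
    if len(Q): print(round(q['conf'],2),(np.array(q['rect'])*[640,480,640,480]).round(),np.median(Q,0).round(3))
E
python3 bowl.py w7
python3 - <<'E'
from h import *
z=np.load('w7.npz');P,_=cloud('wrist',z['d'],z['T'])
m=(P[:,2]>.135)&(P[:,2]<.144)&(P[:,0]>.45)&(P[:,0]<.6)&(P[:,1]>.02)&(P[:,1]<.17);Q=P[m]
A=np.c_[2*Q[:,:2],np.ones(len(Q))]; s=np.linalg.lstsq(A,(Q[:,:2]**2).sum(1),rcond=None)[0]; print('circ',len(Q),s[:2],np.sqrt(s[2]+s[0]**2+s[1]**2))
m=(P[:,2]>.10)&(P[:,2]<.15)&(P[:,0]>.4)&(P[:,0]<.45)&(P[:,1]>.05)&(P[:,1]<.13);Q=P[m];print('fork',len(Q),Q.min(0),Q.max(0)) if m.any() else 0
E
```

```text
Traceback (most recent call last):
  File "bowl.py", line 3, in <module>
    o=ctrl.get_obs(); p=o['ee_pos']; print(p.round(4),o['eef_rot'].round(3),o['time_s'],o['force'].round(1),o['grip_width'].round(4),o['grip_force'].round(1))
                                                                                                            ^^^^^^^^^^^^^^^^^^^^^
AttributeError: 'float' object has no attribute 'round'
Traceback (most recent call last):
FileNotFoundError: [Errno 2] No such file or directory: 'w7.npz'
```

```bash
sed -i "s/o\['grip_width'\].round(4),o\['grip_force'\].round(1)/round(o['grip_width'],4),round(o['grip_force'],1)/" bowl.py
python3 bowl.py w7
python3 - <<'E'
from h import *
z=np.load('w7.npz');P,_=cloud('wrist',z['d'],z['T'])
m=(P[:,2]>.135)&(P[:,2]<.144)&(P[:,0]>.45)&(P[:,0]<.6)&(P[:,1]>.02)&(P[:,1]<.17);Q=P[m]
A=np.c_[2*Q[:,:2],np.ones(len(Q))]; s=np.linalg.lstsq(A,(Q[:,:2]**2).sum(1),rcond=None)[0]; print('circ',len(Q),s[:2],np.sqrt(s[2]+s[0]**2+s[1]**2))
m=(P[:,2]>.10)&(P[:,2]<.15)&(P[:,0]>.4)&(P[:,0]<.45)&(P[:,1]>.05)&(P[:,1]<.13);Q=P[m];print('fork',len(Q),Q.min(0),Q.max(0)) if m.any() else 0
E
```

```text
[ 0.525  -0.0558  0.2662] [-3.142  0.     1.574] 11.6 [-0.1  0.4 -2.5] 0.0175 60.0
-0.026 [385, 384, 378, 384, 385]
-0.016 [-9, -9, 253, -9, -9]
-0.006 [239, 240, 244, 239, 239]
0.004 [220, 220, 216, 220, 221]
0.014 [223, 223, 219, 223, 223]
0.024 [222, 223, 205, 224, 222]
0.034 [223, 223, 207, 224, 223]
0.044 [209, 208, 209, 208, 208]
0.054 [210, 210, 210, 210, 210]
0.064 [212, 212, 212, 212, 212]
0.074 [213, 213, 213, 213, 213]
0.084 [214, 214, 214, 215, 214]
0.094 [-9, -9, -9, -9, -9]
0.104 [-9, -9, -9, -9, -9]
0.114 [107, 93, 92, 92, 91]
0.124 [115, 96, 92, 91, 96]
0.94 [273. 104. 306. 142.] [0.504 0.029 0.225]
0.88 [360. 141. 392. 173.] [0.556 0.011 0.221]
0.86 [322. 139. 356. 174.] [0.535 0.011 0.222]
0.85 [257. 135. 292. 172.] [0.494 0.011 0.222]
0.68 [339. 109. 377. 144.] [0.546 0.029 0.225]
0.63 [291. 139. 322. 168.] [0.514 0.011 0.222]
circ 495 [0.5334416  0.08769509] 0.06389826137688177
fork 783 [0.42059985 0.07354628 0.10002756] [0.44989627 0.0999946  0.13965211]
```

View pics/w7.png

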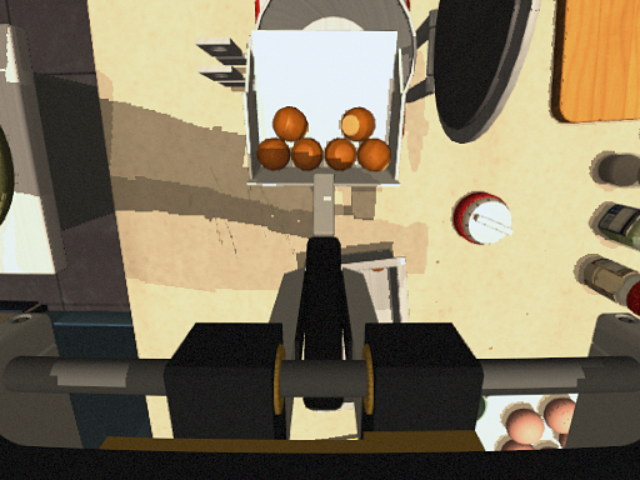

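Call:
step_arm:
  deltas:
    - {"dp": [0, 0.1, 0.1], "twist": 0}
    - {"dp": [0, 0, 0.15], "twist": 0}
    - {"dp": [0, 0, 0.12], "twist": 0}
    - {"dp": [0, 0, 0], "twist": 0}
    - {"dp": [0, 0, 0], "twist": 0}
  squeeze: 25

```text
time_s: 12.2
ee_pos: [0.5292, -0.0564, 0.2513]
eef_rot: [-3.141, -0.0, 1.574]
force: [0.5, 0.2, -1.9]
grip_width: 0.0177
grip_force: 25.0
```

```bash
python3 bowl.py w8
```

```text
[ 0.5292 -0.0564  0.2513] [-3.141 -0.     1.574] 12.2 [ 0.5  0.2 -1.9] 0.0177 25.0
-0.026 [370, 369, 364, 370, 370]
-0.016 [-9, -9, 238, -9, -9]
-0.006 [224, 224, 229, 224, 223]
0.004 [206, 205, 201, 205, 205]
0.014 [208, 208, 205, 208, 208]
0.024 [207, 208, 190, 209, 207]
0.034 [208, 208, 192, 209, 207]
0.044 [194, 194, 193, 194, 193]
0.054 [195, 195, 195, 195, 195]
0.064 [197, 197, 197, 197, 197]
0.074 [198, 198, 198, 198, 198]
0.084 [199, 200, 199, 199, 199]
0.094 [-9, -9, -9, -9, -9]
0.104 [-9, -9, -9, -9, -9]
0.114 [97, 91, 91, 92, 92]
0.124 [108, 92, 91, 91, 99]
0.97 [291. 138. 324. 168.] [0.519 0.011 0.207]
0.9 [271. 104. 309. 143.] [0.509 0.029 0.21 ]
0.73 [325. 137. 355. 172.] [0.54  0.011 0.207]
0.71 [340. 107. 375. 146.] [0.55  0.028 0.21 ]
0.66 [359. 139. 390. 170.] [0.561 0.011 0.207]
0.64 [258. 138. 292. 172.] [0.498 0.011 0.207]
```

No slip at 25 N. Reducing further.

Call:
step_arm:
  deltas:
    - {"dp": [0, 0, 0], "twist": 0}
    - {"dp": [0, 0, 0], "twist": 0}
    - {"dp": [0, 0, 0], "twist": 0}
  squeeze: 12

```text
time_s: 12.6
ee_pos: [0.5292, -0.0562, 0.2515]
eef_rot: [3.141, 0.0, 1.574]
force: [-0.4, -0.7, -2.6]
grip_width: 0.0181
grip_force: 12.0
```

```bash
python3 bowl.py w9|sed -n '1p;6,14p;18,25p'
```

```text
[ 0.5292 -0.0562  0.2515] [3.141 0.    1.574] 12.6 [-0.4 -0.7 -2.6] 0.0181 12.0
0.014 [198, 199, 183, 200, 198]
0.024 [202, 202, 184, 203, 202]
0.034 [185, 185, 184, 185, 185]
0.044 [185, 185, 185, 185, 185]
0.054 [186, 186, 186, 186, 186]
0.064 [187, 187, 187, 187, 186]
0.074 [187, 187, 187, 187, 187]
0.084 [-9, -9, -9, -9, -9]
0.094 [-9, -9, -9, -9, -9]
0.93 [359. 145. 388. 178.] [0.561 0.004 0.201]
0.82 [321. 146. 353. 178.] [0.539 0.004 0.201]
0.79 [258. 147. 295. 181.] [0.498 0.004 0.201]
0.77 [292. 151. 323. 180.] [0.519 0.004 0.201]
0.67 [276. 118. 307. 154.] [0.509 0.022 0.202]
0.59 [339. 119. 371. 157.] [0.55  0.022 0.203]
0.51 [303. 253. 407. 418.] [ 0.603 -0.16   0.037]
```

Call:
step_arm:
  deltas:
    - {"dp": [0, 0, 0], "twist": 0}
    - {"dp": [0, 0, 0], "twist": 0}
  squeeze: 8

```text
time_s: 12.9
ee_pos: [0.5292, -0.0562, 0.2514]
eef_rot: [-3.142, -0.0, 1.574]
force: [-0.1, -0.3, -1.5]
grip_width: 0.0181
grip_force: 8.0
```

```bash
python3 bowl.py w10|sed -n '1p;6,14p;18,25p'
```

```text
[ 0.5292 -0.0562  0.2514] [-3.142 -0.     1.574] 12.9 [-0.1 -0.3 -1.5] 0.0181 8.0
0.014 [181, 181, 164, 183, 181]
0.024 [162, 162, 162, 162, 162]
0.034 [161, 161, 161, 161, 160]
0.044 [159, 159, 159, 159, 159]
0.054 [157, 157, 157, 157, 157]
0.064 [92, 91, 91, 91, 91]
0.074 [92, 91, 91, 91, 91]
0.084 [92, 92, 91, 91, 91]
0.094 [92, 91, 92, 91, 91]
0.93 [324. 171. 352. 206.] [ 0.54  -0.013  0.188]
0.89 [295. 176. 324. 204.] [ 0.519 -0.014  0.187]
0.88 [266. 175. 295. 208.] [ 0.498 -0.015  0.188]
0.69 [358. 175. 383. 205.] [ 0.561 -0.015  0.188]
0.61 [340. 138. 368. 172.] [0.55  0.01  0.183]
0.57 [278. 139. 308. 172.] [0.508 0.009 0.183]
```

Call:
step_arm:
  deltas:
    - {"dp": [0.2, 0, 0], "twist": 0}
    - {"dp": [0.15, 0, 0], "twist": 0}
    - {"dp": [0, 0, 0], "twist": 0}
    - {"dp": [0, 0, 0], "twist": 0}
    - {"dp": [0, 0, 0], "twist": 0}
  squeeze: 25

```text
time_s: 13.5
ee_pos: [0.5292, -0.0422, 0.2515]
eef_rot: [3.141, 0.0, 1.574]
force: [0.2, 0.9, -2.1]
grip_width: 0.018
grip_force: 25.0
```

```bash
python3 bowl.py w11|sed -n '1p;4,25p'
```

```text
[ 0.5292 -0.0422  0.2515] [3.141 0.    1.574] 13.5 [ 0.2  0.9 -2.1] 0.018 25.0
0.008 [159, 159, 159, 160, 159]
0.018 [157, 157, 157, 156, 157]
0.028 [153, 154, 154, 154, 154]
0.038 [151, 151, 151, 151, 151]
0.048 [148, 148, 148, 148, 148]
0.058 [98, 91, 91, 91, 92]
0.068 [92, 92, 108, 92, 91]
0.078 [91, 92, 112, 91, 92]
0.088 [91, 92, 92, 92, 91]
0.098 [108, 110, 93, 112, 102]
0.108 [97, 107, 92, 105, 112]
0.118 [100, 111, 107, 111, 107]
0.128 [114, 103, 96, 110, 105]
0.138 [127, 116, 111, 113, 122]
0.83 [328.  48. 349.  78.] [0.54  0.096 0.11 ]
0.82 [324.  19. 348.  53.] [0.541 0.119 0.11 ]
0.81 [300.  19. 324.  55.] [0.52  0.117 0.109]
0.68 [287.  44. 317.  76.] [0.508 0.098 0.11 ]
0.67 [347.  37. 370.  64.] [0.558 0.107 0.109]
0.63 [313.  81. 334. 101.] [0.527 0.074 0.111]
```

Call:
step_arm:
  deltas:
    - {"dp": [0, 0, -0.4], "twist": 0}
    - {"dp": [-0.3, 0, -0.1], "twist": 0}
    - {"dp": [-0.7, 0, 0], "twist": 0}
    - {"dp": [-0.9, 0.2, 0], "twist": 0}
    - {"dp": [-0.9, 0.2, 0], "twist": 0}
    - {"dp": [-0.9, 0.2, 0], "twist": 0}
    - {"dp": [-0.9, 0.2, 0], "twist": 0}
    - {"dp": [-0.9, 0.2, 0], "twist": 0}
    - {"dp": [-0.7, 0.2, 0], "twist": 0}
    - {"dp": [-0.5, 0.08, 0], "twist": -0.8}
    - {"dp": [0, 0, 0], "twist": -0.75}
    - {"dp": [0, 0, 0], "twist": 0}
  squeeze: 40

```text
time_s: 14.8
ee_pos: [0.5808, -0.3114, 0.2706]
eef_rot: [-3.141, -0.0, 1.682]
force: [-0.2, 0.4, -0.5]
grip_width: 0.0177
grip_force: 40.0
```

Call:
step_arm:
  deltas:
    - {"dp": [0, 0, 0.6], "twist": 0}
    - {"dp": [0, 0, 0.9], "twist": 0}
    - {"dp": [0, 0, 0.9], "twist": 0}
    - {"dp": [0, 0, 0.7], "twist": 0}
    - {"dp": [0, 0, 0.4], "twist": 0}
    - {"dp": [0, 0, 0], "twist": 0}

```text
time_s: 15.4
ee_pos: [0.5802, -0.3096, 0.1289]
eef_rot: [-3.138, -0.002, 1.681]
force: [0.7, -0.2, -0.6]
grip_width: 0.0176
grip_force: 40.0
```

```bash
python3 pan.py w12; sed -i 's/-.04,.1,/-.09,.1,/' prof.py; python3 prof.py w12
```

```text
[ 0.5802 -0.3096  0.1289] [-3.1384e+00 -2.4000e-03  1.6813e+00] 15.4 [ 0.7 -0.2 -0.6] 0.017574134557807795 39.99956667423248
nut_0 0.76 [355.   4. 384.  27.] med [ 0.594 -0.139  0.021] pan [ 0.078 -0.035  0.021]
-0.09  43.3  32.8  31.4  31.1  48.3 158.3 160.9  31.8  29.1  28.3  30.3  43.9
-0.084  49.7   3.5   3.3 161.4 187.2 147.0 166.7 186.8   3.5   3.3   3.3  50.4
-0.078  58.3  -9.0  -9.0 169.5 174.3 131.7 136.8 173.1 174.2  -9.0  -9.0  59.4
-0.072 242.7 243.7 251.8 251.9 251.8 253.5 253.1 251.3 251.3 254.3 254.1  59.8
-0.066 245.0 260.3 261.1 260.3 259.7 260.0 259.6 260.3 260.4 261.6 261.5 260.1
-0.06 240.7 240.6 244.1 247.9 246.8 240.7 241.8 250.1 250.3 241.6 241.8 241.8
-0.054  58.5  56.3  42.7 242.4 239.8  40.9 233.3 241.6 243.3  41.7  58.2  58.4
-0.048  59.3  54.6  39.2  39.3  39.5  39.2  39.3  39.3  39.5  39.7  55.7  57.0
-0.042  59.3  54.0  37.3  37.7  37.5  37.4  37.6  37.7  37.9  37.9  54.5  55.1
-0.036  58.8  52.1  35.5  35.9  36.0  35.9  36.0  36.2  36.4  36.3  52.4  57.0
-0.03  57.6  49.2  34.0  34.2  34.3  34.4  34.5  34.5  34.4  34.5  50.4  54.2
-0.024  59.0  48.3  32
[... 914 characters left out ...]

0.048  48.7   3.5   3.5   3.4   3.6   3.7   3.5   3.5   3.5   3.6   3.6  44.0
0.054  51.8   3.3   3.4   3.5   3.8   3.5   3.5   3.6   3.3   3.3   3.5  42.5
0.06  48.5   3.4   3.4   3.5   3.4   3.4   3.4   3.3   3.6   3.4   3.4  44.2
0.066  50.6   3.7   3.6   3.4   3.5   3.4   3.5   3.5   3.6   3.6   3.7  42.1
0.072  39.4   3.7  16.8   3.8   3.7   3.7   3.6   3.8   3.6   3.4   3.4  40.4
0.078  19.0  18.6  24.0   4.5   3.3   3.4   3.5   3.6   3.1   3.5   3.3  17.9
0.084   6.7  20.2  24.4   4.6   3.4   3.7   3.6   3.5   3.5   3.5   3.6   6.6
0.09   4.0   3.2  -9.0   3.5   3.5   3.5   3.6   3.7   3.7   3.8   4.0   4.0
0.096  -9.0  -9.0  -9.0  -9.0  -9.0  -9.0  -9.0  -9.0  -9.0  -9.0  -9.0  -9.0
```

Call:
step_arm:
  deltas:
    - {"dp": [0, 0, 0.25], "twist": 0}
    - {"dp": [0, 0, 0.25], "twist": 0}
    - {"dp": [0, 0, 0.05], "twist": 0}

```text
time_s: 15.8
ee_pos: [0.5815, -0.3105, 0.1094]
eef_rot: [3.141, 0.001, 1.682]
force: [-0.6, -1.4, 9.0]
grip_width: 0.0177
grip_force: 40.0
```

Call:
step_arm:
  deltas:
    - {"dp": [0, 0, 0.1], "twist": 0}
    - {"dp": [0, 0, 0.1], "twist": 0}
    - {"dp": [-0.05, 0, 0.1], "twist": 0}
    - {"dp": [-0.05, 0, 0.1], "twist": 0}
    - {"dp": [-0.05, 0, 0.1], "twist": 0}
    - {"dp": [-0.05, 0, 0.1], "twist": 0}
    - {"dp": [0, 0, 0.05], "twist": 0}
    - {"dp": [0, 0, 0], "twist": 0}
  squeeze: 10

```text
time_s: 16.6
ee_pos: [0.5819, -0.3178, 0.0828]
eef_rot: [-3.141, -0.001, 1.682]
force: [-0.0, -0.2, -0.9]
grip_width: 0.0179
grip_force: 10.0
```

```bash
python3 pan.py w13; python3 prof.py w13 | awk 'NR%2==0'
```

```text
[ 0.5819 -0.3178  0.0828] [-3.1408e+00 -8.0000e-04  1.6825e+00] 16.6 [-0.  -0.2 -0.9] 0.01790193543838505 9.999749511480331
-0.084  43.2   3.4   3.4   3.8 191.6  87.7  90.0 203.9 203.8   3.5   3.5  45.0
-0.072 196.6 197.2 199.2 204.5 204.2 197.4 198.0 204.7 204.7 198.4 198.2 197.8
-0.06  49.4  29.1  28.1  28.0  28.3  49.7  47.9  28.6  29.0  29.3  31.9  45.9
-0.048  50.4  17.9   7.6   7.5   7.4   7.4   7.4   7.5   7.7   7.4  26.8  46.4
-0.036  50.6  19.1   7.3   7.1   7.1   7.2   7.3   7.3   7.4   7.4  26.8  45.9
-0.024  50.7  17.9   7.0   7.0   7.0   7.1   7.0   6.9   7.1   7.0  25.0  44.8
-0.012  54.0  13.8   6.6   6.8   6.6   6.6   6.6   6.7   6.6   6.6  26.3  44.9
0.0  49.4   7.2   6.2   6.3   6.2   6.2   6.3   6.3   6.3   6.2  12.3  45.6
0.012  47.8   5.8   5.6   5.9   5.6   5.9   5.8   5.9   5.6   5.7   4.8  45.2
0.024  49.0   3.6   4.0   3.8   3.7   3.8   4.0   3.8   4.0   4.2   3.6  45.3
0.036  49.2   3.4   3.5   3.4   3.3   3.4   3.4   3.4   3.4   3.4   3.6  43.9
0.048  40.0   3.4   3.5   3.4   3.5   3.5   3.6   3.5   3.6   3.5   3.5  40.2
0.06   5.9   3.4   3.7   3.5   3.3   3.5   3.5   3.5   3.5   3.5   3.6   5.8
0.072  -9.0  -9.0  -9.0  -9.0  -9.0  -9.0  -9.0  -9.0  -9.0  -9.0  -9.0  -9.0
0.084  -9.0  -9.0  -9.0  -9.0  -9.0  -9.0  -9.0  -9.0  -9.0  -9.0  -9.0  -9.0
0.096  -9.0  -9.0  -9.0  -9.0  -9.0  -9.0  -9.0  -9.0  -9.0  -9.0  -9.0  -9.0
```

Call:
step_arm:
  deltas:
    - {"dp": [0, 0, 0], "twist": 0}
    - {"dp": [0, 0, 0], "twist": 0}
    - {"dp": [0, 0, 0], "twist": 0}
    - {"dp": [0, 0, 0], "twist": 0}
    - {"dp": [0, 0, -0.3], "twist": 0}
    - {"dp": [0, 0, -0.8], "twist": 0}
    - {"dp": [0, 0, -1], "twist": 0}
    - {"dp": [0, 0, -1], "twist": 0.6}
    - {"dp": [0, 0, -1], "twist": 1}
    - {"dp": [0, 0, -0.6], "twist": 0}
  gripper: 0.1

```text
time_s: 17.7
ee_pos: [0.5824, -0.3181, 0.2763]
eef_rot: [3.138, 0.002, 1.568]
force: [0.1, 0.4, 0.8]
grip_width: 0.0518
grip_force: 0.0
```

```bash
python3 pan.py w14; python3 - <<'E'
from h import *
z=np.load('w14.npz');P,uv=cloud('wrist',z['d'],z['T'])
m=(P[:,2]>.075)&(P[:,2]<.145)&(P[:,0]>.53)&(P[:,0]<.64)&(P[:,1]<-.26)&(P[:,1]>-.40);Q=P[m];print('handle',np.median(Q,0),Q.max(0),Q.min(0))
E
```

```text
[ 0.5824 -0.3181  0.2763] [3.1375e+00 2.5000e-03 1.5684e+00] 17.7 [0.1 0.4 0.8] 0.05179985106663951 0.0
nut_0 0.58 [323.  32. 342.  56.] med [ 0.595 -0.137  0.022] pan [ 0.08  -0.035  0.022]
handle [ 0.58368367 -0.33093484  0.11352336] [ 0.59458502 -0.29989303  0.1386126 ] [ 0.57172335 -0.36085726  0.0751181 ]
```

Call:
step_arm:
  deltas:
    - {"dp": [0.4, 0.2, 0], "twist": 0}
    - {"dp": [0.9, 0.3, 0], "twist": 0}
    - {"dp": [1, 0.3, 0], "twist": 0}
    - {"dp": [1, 0.3, 0], "twist": 0}
    - {"dp": [1, 0.3, 0], "twist": 0}
    - {"dp": [1, 0.3, 0], "twist": 0}
    - {"dp": [1, 0.1, 0], "twist": 0}
    - {"dp": [1, 0, 0], "twist": 0}
    - {"dp": [1, 0, 0], "twist": 0}
    - {"dp": [1, 0, 0], "twist": 0}
    - {"dp": [0.8, 0, 0], "twist": 0}
    - {"dp": [0, 0, 0], "twist": 0}
  gripper: -1

```text
time_s: 19.0
ee_pos: [0.6533, 0.0909, 0.2699]
eef_rot: [-3.139, -0.0, 1.576]
force: [-0.1, 0.5, 0.5]
grip_width: 0.0006
grip_force: 0.0
```

Call:
step_arm:
  deltas:
    - {"dp": [0, -0.6, 0], "twist": 0}
    - {"dp": [0, -0.6, 0], "twist": 0}
    - {"dp": [0, -0.5, 0.05], "twist": 0}
    - {"dp": [0, -0.5, 0.05], "twist": 0}
    - {"dp": [0, -0.4, 0.05], "twist": 0}
    - {"dp": [0, -0.36, 0.23], "twist": 0}
    - {"dp": [0, -0.34, 0.3], "twist": 0}
    - {"dp": [0, 0, 0], "twist": 0}

```text
time_s: 19.8
ee_pos: [0.5205, 0.086, 0.2426]
eef_rot: [-3.138, 0.0, 1.571]
force: [0.0, 0.1, 0.3]
grip_width: 0.0007
grip_force: 0.0
```

```bash
python3 - <<'E'
from h import *
o=ctrl.get_obs(); print(o['ee_pos'].round(4),o['force'].round(1))
im,d,T=snap('side'); r=ctrl.cut_out('side','mill_lid'); 
cv2.imwrite('pics/s2.png',cv2.resize(im[110:300,170:370,::-1],None,fx=3,fy=3))
P,_=cloud('side',d,T)
m=(P[:,0]>.38)&(P[:,0]<.62)&(P[:,1]>.098)&(P[:,1]<.14)&(P[:,2]>.15)&(P[:,2]<.27);Q=P[m]
for x in np.arange(.4,.62,.02):
    q=Q[abs(Q[:,0]-x)<.01]
    if len(q):print(x.round(2),len(q),np.percentile(q[:,2],[5,50,95]).round(3))
E
```

```text
[0.5205 0.086  0.2426] [0.  0.1 0.3]
0.5 4 [0.243 0.254 0.265]
0.52 68 [0.229 0.237 0.264]
0.54 56 [0.211 0.218 0.228]
0.56 55 [0.19  0.2   0.208]
0.58 55 [0.171 0.18  0.189]
0.6 44 [0.155 0.163 0.17 ]
```

View pics/s2.png

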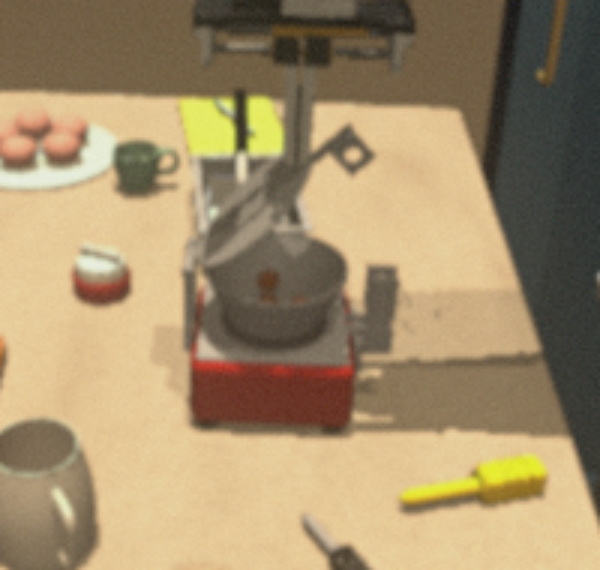

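Call:
step_arm:
  deltas:
    - {"dp": [0, -0.26, 0.34], "twist": 0}
    - {"dp": [0, -0.26, 0.38], "twist": 0}
    - {"dp": [0, -0.19, 0.42], "twist": 0}
    - {"dp": [0, -0.16, 0.42], "twist": 0}
    - {"dp": [0, -0.09, 0.4], "twist": 0}
    - {"dp": [0, -0.04, 0.25], "twist": 0}
    - {"dp": [0, 0, 0.15], "twist": 0}
    - {"dp": [0, 0, 0.1], "twist": 0}
    - {"dp": [0, 0, 0.1], "twist": 0}
    - {"dp": [0, 0, 0], "twist": 0}

```text
time_s: 20.9
ee_pos: [0.4828, 0.0861, 0.1447]
eef_rot: [3.14, -0.0, 1.571]
force: [-13.8, -2.2, 29.8]
grip_width: 0.0006
grip_force: 14.9
```

Call:
step_arm:
  deltas:
    - {"dp": [0, 0, -0.3], "twist": 0}
    - {"dp": [0, 0, -0.7], "twist": 0}
    - {"dp": [0, 0, -1], "twist": 0}
    - {"dp": [0.4, 0, -0.6], "twist": 0}
    - {"dp": [1, -0.1, 0], "twist": 0}
    - {"dp": [1, -0.1, 0], "twist": 0}
    - {"dp": [0.9, 0, 0], "twist": 0}
    - {"dp": [0.5, 0, 0], "twist": 0}
    - {"dp": [0, 0, 0], "twist": 0}
    - {"dp": [0, 0, 0], "twist": 0}
  gripper: 0.2

```text
time_s: 21.9
ee_pos: [0.4743, 0.2378, 0.246]
eef_rot: [3.141, 0.0, 1.571]
force: [0.9, -0.4, -0.1]
grip_width: 0.0564
grip_force: 0.0
```

```bash
cat > pin.py <<'E'
from h import *
import sys
n=sys.argv[1]; o=ctrl.get_obs(); print(o['ee_pos'].round(4),o['eef_rot'].round(4),o['time_s'])
im,d,T=snap('wrist'); np.savez(n+'.npz',im=im,d=d,T=T); cv2.imwrite(f'pics/{n}.png',cv2.resize(im[:,:,::-1],(640,480)))
for q in ctrl.cut_out('wrist','lock_pin')[:4]:
    P,uv=cloud('wrist',d,T,q['pixels']); 
    if len(P)<20: continue
    c=im[uv[:,1],uv[:,0]].astype(int)
    P=P[(P[:,2]>.004)&(P[:,2]<.03)]
    print(round(q['conf'],2),(np.array(q['rect'])*[640,480,640,480]).round(),c.mean(0).round(),len(P),cv2.minAreaRect(P[:,:2].astype(np.float32)))
    if len(P)<20: continue
    u,s,v=np.linalg.svd(P[:,:2]-P[:,:2].mean(0),full_matrices=0); a=v[0]; m=P[:,:2].mean(0)
    t=(P[:,:2]-m)@a; w=(P[:,:2]-m)@[-a[1],a[0]]
    print('  axis',a.round(4),'mean',m.round(4))
    for x in np.arange(t.min(),t.max(),.008):
        k=(t>=x)&(t<x+.008)
        if k.sum()>3: print('  ',(m+a*(x+.004)).round(4),'w',np.percentile(w[k],[2,98]).round(4),'z',np.percentile(P[k,2],95).round(4))
E
python3 pin.py p1; python3 - <<'E'
from h import *
z=np.load('p1.npz');P,_=cloud('wrist',z['d'],z['T'])
m=(P[:,2]>.1)&(P[:,2]<.16)&(P[:,0]>.39)&(P[:,0]<.62)&(P[:,1]>.0)&(P[:,1]<.2);Q=P[m];print(len(Q),Q.min(0),Q.max(0)) if m.any() else 0
E
```

```text
[0.4743 0.2378 0.246 ] [3.1414e+00 1.0000e-04 1.5714e+00] 21.9
0.91 [299. 102. 349. 175.] [117. 110.  97.] 657 ((0.476818710565567, 0.3110711872577667), (0.020031221210956573, 0.09037540853023529), 30.241329193115234)
  axis [ 0.5326 -0.8464] mean [0.4723 0.3195]
   [0.4555 0.3463] w [-0.0089  0.009 ] z 0.0218
   [0.4598 0.3395] w [-0.0091  0.0094] z 0.0217
   [0.464  0.3327] w [-0.0092  0.0096] z 0.022
   [0.4683 0.326 ] w [-0.0098  0.0096] z 0.0219
   [0.4726 0.3192] w [-0.0097  0.009 ] z 0.0217
   [0.4768 0.3124] w [-0.008   0.0064] z 0.0207
   [0.4811 0.3057] w [-0.005   0.0043] z 0.0161
   [0.4853 0.2989] w [-0.0044  0.0043] z 0.0167
   [0.4896 0.2921] w [-0.0039  0.0048] z 0.0159
   [0.4939 0.2853] w [-0.0041  0.0045] z 0.0161
   [0.4981 0.2786] w [-0.0037  0.0043] z 0.0159
   [0.5024 0.2718] w [-0.0024  0.0026] z 0.0144
0.69 [206.  18. 279.  66.] [214. 162. 170.] 799 ((0.3835662305355072, 0.4137948453426361), (0.08834803104400635, 0.020394962280988693), 17.069534301757812)
  axis [-0.9372 -0.3489] mean [0.3942 0.415 ]
   [0.4223 0.4254] w [-0.0098  0.0082] z 0.0212
   [0.4148 
[... 1779 characters left out ...]
3
   [0.3867 0.2436] w [-0.0061  0.0065] z 0.0227
   [0.3791 0.2413] w [-0.0063  0.0073] z 0.0227
   [0.3714 0.239 ] w [-0.0061  0.007 ] z 0.0225
   [0.3637 0.2367] w [-0.006   0.0074] z 0.0227
   [0.3561 0.2345] w [-0.0102  0.0126] z 0.0269
   [0.3484 0.2322] w [-0.0128  0.0124] z 0.0294
   [0.3408 0.2299] w [-0.0135  0.0134] z 0.0298
   [0.3331 0.2276] w [-0.0136  0.0141] z 0.0297
   [0.3254 0.2253] w [-0.0131  0.0141] z 0.0298
   [0.3178 0.223 ] w [-0.0132  0.0141] z 0.0298
   [0.3101 0.2207] w [-0.0131  0.0151] z 0.0298
   [0.3024 0.2184] w [-0.013   0.0148] z 0.0298
   [0.2948 0.2161] w [-0.0112  0.0124] z 0.0285
3909 [0.42105631 0.02242855 0.10008824] [0.58027824 0.15677451 0.14790352]
```

View pics/p1.png

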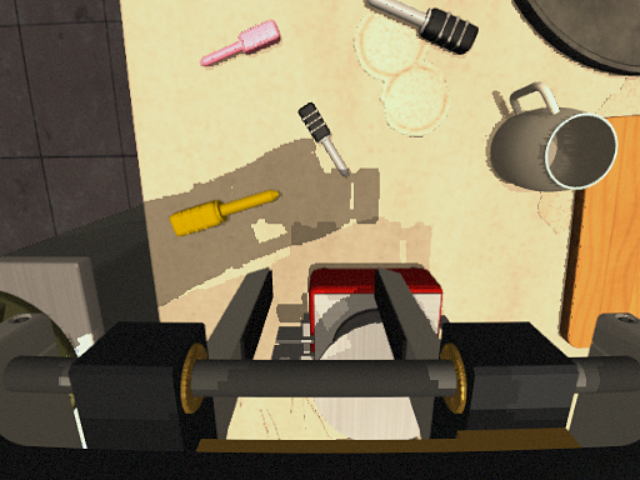

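Call:
step_arm:
  deltas:
    - {"dp": [0.7, -0.07, 0], "twist": 0}
    - {"dp": [0.9, -0.1, 0], "twist": 0}
    - {"dp": [0.8, -0.1, 0], "twist": 0}
    - {"dp": [0, 0, 0.4], "twist": -1}
    - {"dp": [0, 0, 0.7], "twist": -1}
    - {"dp": [0, 0, 0.7], "twist": -1}
    - {"dp": [0, 0, 0.7], "twist": -1}
    - {"dp": [0, 0, 0.7], "twist": -1}
    - {"dp": [0, 0, 0.7], "twist": -1}
    - {"dp": [0, 0, 0.4], "twist": -1}
    - {"dp": [0, 0, 0.3], "twist": -1}
    - {"dp": [0, 0, 0], "twist": 0}

```text
time_s: 23.2
ee_pos: [0.4632, 0.3326, 0.0606]
eef_rot: [-3.139, 0.0, 2.129]
force: [0.4, -0.1, 0.0]
grip_width: 0.0562
grip_force: 0.0
```

```bash
python3 pin.py p2 | head -20
```

```text
[0.4632 0.3326 0.0606] [-3.1391  0.      2.1291] 23.2
0.91 [208.  60. 356. 116.] [217. 165. 172.] 2524 ((0.3822658956050873, 0.41227608919143677), (0.0927661880850792, 0.0201860461384058), 20.991127014160156)
  axis [0.9342 0.3568] mean [0.3911 0.415 ]
   [0.3429 0.3966] w [-0.0043  0.0049] z 0.016
   [0.3504 0.3994] w [-0.0044  0.0052] z 0.0161
   [0.3578 0.4023] w [-0.0045  0.0049] z 0.0162
   [0.3653 0.4051] w [-0.0045  0.0049] z 0.0164
   [0.3728 0.408 ] w [-0.0041  0.0049] z 0.0163
   [0.3803 0.4108] w [-0.0041  0.005 ] z 0.0164
   [0.3877 0.4137] w [-0.0088  0.0089] z 0.0211
   [0.3952 0.4165] w [-0.0093  0.0096] z 0.0213
   [0.4027 0.4194] w [-0.0093  0.0099] z 0.0213
   [0.4102 0.4223] w [-0.0092  0.0098] z 0.0216
   [0.4176 0.4251] w [-0.0092  0.0099] z 0.0216
   [0.4251 0.428 ] w [-0.0087  0.01  ] z 0.0209
0.9 [312. 223. 339. 342.] [59. 55. 49.] 1704 ((0.47756609320640564, 0.31131815910339355), (0.020248666405677795, 0.09351226687431335), 31.937923431396484)
  axis [ 0.5316 -0.847 ] mean [0.4702 0.323 ]
   [0.4549 0.3476] w [-0.0094  0.0092] z 0.021
   [0.4591 0.3408] w [-0.0099  0.0099] z 0.0213
   [0.4634 0.334 ] w [-0.0092  0.0092] z 0.0215
```

Call:
step_arm:
  deltas:
    - {"dp": [0, 0, 0.6], "twist": 0}
    - {"dp": [0, 0, 0.5], "twist": 0}
    - {"dp": [0, 0, 0.25], "twist": 0}
    - {"dp": [0, 0, 0.08], "twist": 0}
    - {"dp": [0, 0, 0], "twist": 0}

```text
time_s: 23.8
ee_pos: [0.4638, 0.3341, 0.0052]
eef_rot: [3.141, 0.0, 2.129]
force: [-0.1, 0.1, 0.4]
grip_width: 0.0559
grip_force: 0.0
```

Call:
step_arm:
  deltas:
    - {"dp": [0, 0, 0], "twist": 0}
    - {"dp": [0, 0, 0], "twist": 0}
    - {"dp": [0, 0, 0], "twist": 0}
    - {"dp": [0, 0, 0], "twist": 0}
    - {"dp": [0, 0, 0], "twist": 0}
    - {"dp": [0, 0, 0], "twist": 0}
    - {"dp": [0, 0, 0], "twist": 0}
    - {"dp": [0, 0, 0], "twist": 0}
  gripper: -1
  squeeze: 30

```text
time_s: 24.6
ee_pos: [0.4635, 0.3341, 0.0048]
eef_rot: [3.141, -0.0, 2.129]
force: [-0.2, 0.1, 2.9]
grip_width: 0.0195
grip_force: 30.0
```

Call:
step_arm:
  deltas:
    - {"dp": [0, 0, -0.3], "twist": 0}
    - {"dp": [0, 0, -0.6], "twist": 0.5}
    - {"dp": [0, 0, -0.9], "twist": 1}
    - {"dp": [0, 0, -1], "twist": 1}
    - {"dp": [0, 0, -1], "twist": 1}
    - {"dp": [0, 0, -1], "twist": 1}
    - {"dp": [0, 0, -0.9], "twist": 1}
    - {"dp": [0, 0, -0.4], "twist": 1}
    - {"dp": [0, 0, 0], "twist": 1}
    - {"dp": [0, 0, 0], "twist": 0.5}
    - {"dp": [0, 0, 0], "twist": 0}

```text
time_s: 25.7
ee_pos: [0.4632, 0.3339, 0.2494]
eef_rot: [3.141, -0.0, 1.57]
force: [0.2, -0.1, -1.5]
grip_width: 0.0204
grip_force: 30.0
```

Call:
step_arm:
  deltas:
    - {"dp": [-0.5, 0, 0], "twist": 0}
    - {"dp": [-0.9, -0.1, 0], "twist": 0}
    - {"dp": [-0.95, -0.1, 0], "twist": 0}
    - {"dp": [-0.95, -0.1, 0], "twist": 0}
    - {"dp": [-0.95, -0.1, 0], "twist": 0}
    - {"dp": [-0.95, -0.1, 0], "twist": 0}
    - {"dp": [-0.95, -0.1, 0], "twist": 0}
    - {"dp": [-0.95, -0.1, 0], "twist": 0}
    - {"dp": [-0.8, -0.1, 0], "twist": 0}
    - {"dp": [-0.4, 0, 0], "twist": 0}
    - {"dp": [0, 0, 0], "twist": 0}
    - {"dp": [0, 0, 0], "twist": 0}

```text
time_s: 26.9
ee_pos: [0.4313, 0.0022, 0.2489]
eef_rot: [3.141, -0.0, 1.571]
force: [0.3, 0.6, -0.3]
grip_width: 0.0193
grip_force: 30.0
```

```bash
python3 - <<'E'
from h import *
o=ctrl.get_obs(); p=o['ee_pos'];print(p.round(4),o['eef_rot'].round(4),o['time_s'])
im,d,T=snap('wrist'); np.savez('f1.npz',im=im,d=d,T=T)
v,u=np.nonzero(d>0); P,uv=cloud('wrist',d,T)
m=(P[:,2]>.09)&(P[:,2]<.155)&(P[:,0]>.38)&(P[:,0]<.455)&(P[:,1]>.04)&(P[:,1]<.14);Q=P[m];print(len(Q),Q.min(0).round(4),Q.max(0).round(4))
top=Q[Q[:,2]>.138]
print('top',len(top),cv2.minAreaRect(top[:,:2].astype(np.float32)))
for y in np.arange(.068,.112,.002):
    q=top[abs(top[:,1]-y)<.001]
    if len(q)>1: print(y.round(3),len(q),q[:,0].min().round(4),q[:,0].max().round(4),np.median(q[:,2]).round(4))
c=uv[m]; x0,y0=c.min(0)-25; x1,y1=c.max(0)+40
print(x0,y0,x1,y1); cv2.imwrite('pics/f1.png',cv2.resize(im[y0:y1,x0:x1,::-1],None,fx=6,fy=6,interpolation=2)[:600,:800])
E
```

```text
[0.4313 0.0022 0.2489] [ 3.1414e+00 -1.0000e-04  1.5708e+00] 26.9
929 [0.4192 0.0736 0.1356] [0.455  0.0997 0.1475]
top 703 ((0.4370828866958618, 0.08661869168281555), (0.025936296209692955, 0.03577682375907898), 89.90738677978516)
0.074 10 0.4249 0.446 0.1384
0.076 14 0.4219 0.447 0.1386
0.078 16 0.4249 0.443 0.1383
0.08 72 0.4202 0.4545 0.1456
0.082 72 0.4202 0.4544 0.1454
0.084 74 0.4192 0.4544 0.1456
0.086 96 0.4192 0.4543 0.1458
0.088 89 0.4192 0.4543 0.1454
0.09 74 0.4193 0.4543 0.1456
0.092 74 0.4193 0.4542 0.1454
0.094 74 0.4194 0.455 0.1454
0.096 17 0.423 0.4487 0.1382
0.098 11 0.4221 0.4487 0.1385
0.1 10 0.4221 0.4447 0.1384
221 64 323 156
```

View pics/f1.png

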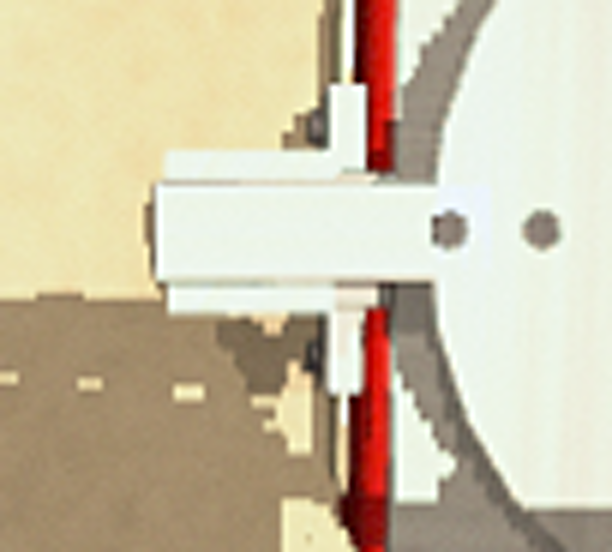

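Call:
step_arm:
  deltas:
    - {"dp": [0.5, 0, 0], "twist": 0}
    - {"dp": [0.9, 0.05, 0], "twist": 0}
    - {"dp": [1, 0.04, 0], "twist": 0}
    - {"dp": [1, 0, 0], "twist": 0}
    - {"dp": [0.9, 0, 0.3], "twist": 0}
    - {"dp": [0.5, 0, 0.7], "twist": 0}
    - {"dp": [0, 0, 0.8], "twist": 0}
    - {"dp": [0, 0, 0.7], "twist": 0}
    - {"dp": [0, 0, 0.5], "twist": 0}
    - {"dp": [0, 0, 0.3], "twist": 0}
    - {"dp": [0, 0, 0], "twist": 0}
    - {"dp": [0, 0, 0], "twist": 0}

```text
time_s: 28.15
ee_pos: [0.4353, 0.1945, 0.1174]
eef_rot: [3.141, -0.0, 1.571]
force: [0.8, -0.2, -0.6]
grip_width: 0.0198
grip_force: 30.0
```

```bash
python3 - <<'E'
from h import *
o=ctrl.get_obs(); p=o['ee_pos'];print(p.round(4),o['eef_rot'].round(4),o['time_s'],o['force'].round(1))
im,d,T=snap('side'); P,uv=cloud('side',d,T)
m=(P[:,2]>.1)&(P[:,2]<.14)&(P[:,0]>.41)&(P[:,0]<.46)&(P[:,1]>.10)&(P[:,1]<.25)
Q=P[m]
for y in np.arange(.1,.25,.01):
    q=Q[abs(Q[:,1]-y)<.005]
    if len(q)>2: print(y.round(3),len(q),np.percentile(q[:,0],[5,95]).round(4),np.percentile(q[:,2],[5,95]).round(4))
k,dist=K('side'); 
w2c=np.linalg.inv(T); tip=w2c[:3,:3]@np.array([p[0],p[1]-.075,p[2]+.005])+w2c[:3,3]; fk=w2c[:3,:3]@np.array([.435,.0997,.122])+w2c[:3,3]
pr,_=cv2.projectPoints(np.array([tip,fk]),np.zeros(3),np.zeros(3),k,dist);print(pr.round(1).tolist())
x,y=pr[1][0].astype(int); cv2.imwrite('pics/s3.png',cv2.resize(im[y-25:y+25,x-30:x+30,::-1],None,fx=10,fy=10,interpolation=2)); print(x-30,y-25)
E
```

```text
[0.4353 0.1945 0.1174] [ 3.1408e+00 -3.0000e-04  1.5714e+00] 28.15 [ 0.8 -0.2 -0.6]
0.1 26 [0.4237 0.4461] [0.1014 0.1356]
0.13 3 [0.4345 0.4372] [0.126  0.1289]
0.14 5 [0.4352 0.4383] [0.1268 0.1291]
0.15 6 [0.433  0.4389] [0.1256 0.1284]
0.16 6 [0.434  0.4394] [0.1267 0.1283]
0.17 4 [0.4333 0.4403] [0.1311 0.1318]
0.18 13 [0.4285 0.4425] [0.1315 0.1338]
0.19 18 [0.4271 0.4465] [0.1304 0.1345]
0.2 71 [0.4176 0.4567] [0.1226 0.1387]
0.21 65 [0.4212 0.447 ] [0.117  0.1366]
0.22 10 [0.4304 0.4429] [0.1185 0.1325]
[[[298.3, 210.6]], [[297.9, 206.9]]]
267 181
```

View pics/s3.png

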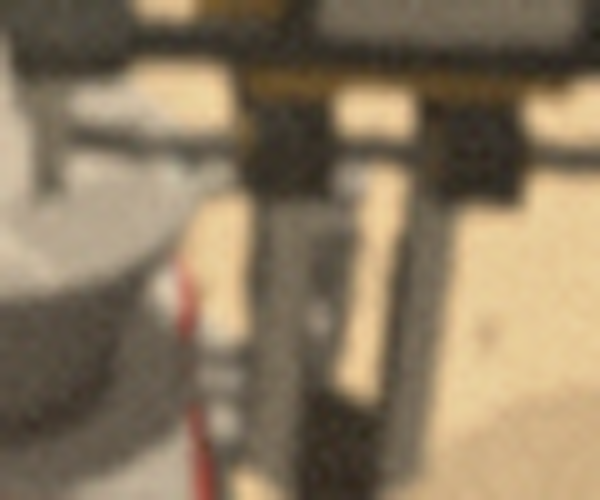

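Call:
step_arm:
  deltas:
    - {"dp": [-0.2, 0, 0.01], "twist": 0}
    - {"dp": [-0.2, 0, 0], "twist": 0}
    - {"dp": [-0.15, 0, 0], "twist": 0}
    - {"dp": [-0.1, 0, 0], "twist": 0}
    - {"dp": [-0.1, 0, 0], "twist": 0}
    - {"dp": [0, 0, 0], "twist": 0}

```text
time_s: 28.8
ee_pos: [0.435, 0.1635, 0.1163]
eef_rot: [3.142, 0.0, 1.57]
force: [-0.3, 0.5, -1.5]
grip_width: 0.0198
grip_force: 30.0
```

Call:
step_arm:
  deltas:
    - {"dp": [-0.15, 0, 0], "twist": 0}
    - {"dp": [-0.1, 0, 0], "twist": 0}
    - {"dp": [0, 0, 0], "twist": 0}

```text
time_s: 29.1
ee_pos: [0.435, 0.1536, 0.1163]
eef_rot: [-3.142, 0.0, 1.57]
force: [-0.3, -0.4, -1.2]
grip_width: 0.0197
grip_force: 30.0
```

Call:
step_arm:
  deltas:
    - {"dp": [-0.15, 0, 0], "twist": 0}
    - {"dp": [-0.15, 0, 0], "twist": 0}
    - {"dp": [-0.15, 0, 0], "twist": 0}
    - {"dp": [-0.1, 0, 0], "twist": 0}
    - {"dp": [-0.1, 0, 0], "twist": 0}
    - {"dp": [-0.08, 0, 0], "twist": 0}
    - {"dp": [0, 0, 0], "twist": 0}

```text
time_s: 29.8
ee_pos: [0.435, 0.1245, 0.1163]
eef_rot: [3.142, 0.0, 1.57]
force: [-0.7, -0.0, -0.6]
grip_width: 0.0198
grip_force: 30.0
```

Push on until the shoulder makes contact.

Call:
step_arm:
  deltas:
    - {"dp": [-0.05, 0, 0], "twist": 0}
    - {"dp": [-0.05, 0, 0], "twist": 0}
    - {"dp": [0, 0, 0], "twist": 0}

```text
time_s: 30.1
ee_pos: [0.435, 0.1226, 0.1164]
eef_rot: [3.141, -0.004, 1.571]
force: [-0.6, 17.1, -2.1]
grip_width: 0.0198
grip_force: 30.0
```

Call:
step_arm:
  deltas:
    - {"dp": [0, 0, 0], "twist": 0}
    - {"dp": [0, 0, 0], "twist": 0}
    - {"dp": [0, 0, 0], "twist": 0}
    - {"dp": [0, 0, 0], "twist": 0}
  gripper: -0.4

```text
time_s: 30.5
ee_pos: [0.435, 0.1207, 0.1163]
eef_rot: [3.142, 0.0, 1.571]
force: [0.3, -0.5, 0.1]
grip_width: 0.028
grip_force: 0.0
```

Call:
step_arm:
  deltas:
    - {"dp": [0, 0, -0.15], "twist": 0}
    - {"dp": [0, 0, -0.3], "twist": 0}
    - {"dp": [0, 0, -0.5], "twist": 0}
    - {"dp": [0, 0, -0.8], "twist": 0}
    - {"dp": [0, 0, -1], "twist": 0}
    - {"dp": [-0.7, 0, -0.6], "twist": 0}
    - {"dp": [-1, 0, 0], "twist": 0}
    - {"dp": [-1, 0, 0], "twist": 0}
    - {"dp": [-0.3, 0, 0], "twist": 0}
    - {"dp": [0, 0, 0], "twist": 0}

```text
time_s: 31.5
ee_pos: [0.435, -0.0002, 0.251]
eef_rot: [3.141, 0.0, 1.568]
force: [0.2, 0.2, -0.1]
grip_width: 0.0283
grip_force: 0.0
```

```bash
python3 - <<'E'
from h import *
o=ctrl.get_obs(); p=o['ee_pos'];print(p.round(4),o['time_s'],o['force'].round(1))
im,d,T=snap('wrist'); np.savez('f2.npz',im=im,d=d,T=T); cv2.imwrite('pics/f2.png',cv2.resize(im[:,:,::-1],(640,480)))
P,uv=cloud('wrist',d,T)
m=(P[:,2]>.09)&(P[:,2]<.155)&(P[:,0]>.38)&(P[:,0]<.452)&(P[:,1]>.02)&(P[:,1]<.17);Q=P[m]
for y in np.arange(.03,.16,.004):
    q=Q[abs(Q[:,1]-y)<.002]
    if len(q)>1: print(y.round(3),len(q),q[:,0].min().round(4),q[:,0].max().round(4),np.median(q[:,2]).round(4))
E
```

```text
[ 4.35e-01 -2.00e-04  2.51e-01] 31.5 [ 0.2  0.2 -0.1]
0.054 24 0.4316 0.439 0.1301
0.058 37 0.4305 0.4401 0.1306
0.062 40 0.4306 0.4401 0.1303
0.066 40 0.4306 0.4401 0.13
0.07 30 0.4306 0.4401 0.1293
0.074 76 0.4217 0.4491 0.1372
0.078 150 0.4201 0.4515 0.1385
0.082 132 0.4202 0.4516 0.1455
0.086 136 0.4192 0.4515 0.1454
0.09 136 0.4192 0.4514 0.1455
0.094 133 0.4193 0.4514 0.1451
0.098 112 0.4219 0.4489 0.1374
0.102 69 0.4266 0.4444 0.1271
0.106 81 0.4253 0.4442 0.1287
0.11 76 0.4257 0.4441 0.1289
0.114 76 0.4257 0.4441 0.1281
0.118 77 0.4258 0.4451 0.1276
0.122 76 0.4257 0.4441 0.1268
0.126 86 0.4247 0.4452 0.1265
0.13 86 0.4246 0.4441 0.1256
0.134 82 0.4248 0.4451 0.1252
0.138 79 0.4248 0.4441 0.1243
0.142 56 0.4258 0.4441 0.1234
```

View pics/f2.png

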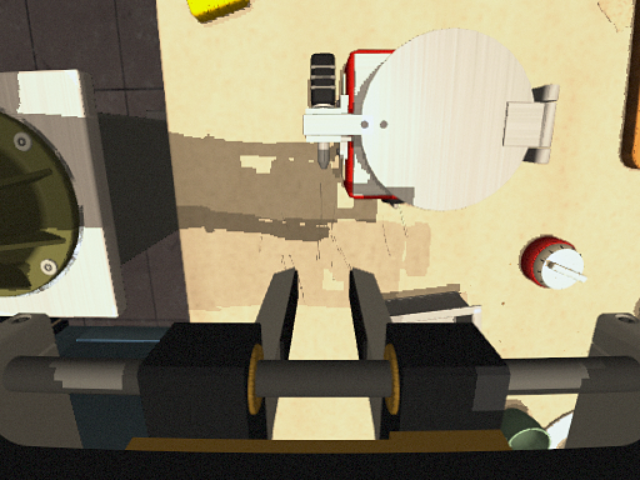

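```bash
python3 - <<'E'
from h import *
z=np.load('f2.npz');P,uv=cloud('wrist',z['d'],z['T'])
m=(P[:,2]>.105)&(P[:,2]<.155)&(P[:,0]>.425)&(P[:,0]<.445);Q=P[m]
print('tip',np.sort(Q[:,1])[:5],'end',np.sort(Q[Q[:,1]<.2][:,1])[-5:])
for y in np.arange(.094,.112,.001):
    q=Q[abs(Q[:,1]-y)<.0005]; 
    if len(q): print(y.round(4),len(q),np.sort(q[:,2])[[0,len(q)//2,-1]].round(4))
im=z['im']; 
u0,v0=int(323*.8),int(125*.8)
print(im[v0-18:v0,u0-3].tolist())
cv2.imwrite('pics/f2c.png',cv2.resize(im[35:145,225:305,::-1],None,fx=7,fy=5.4,interpolation=2)[:600])
E
```

```text
tip [0.05230174 0.05238961 0.05246175 0.05252902 0.05334225] end [0.1428267  0.14282963 0.14292056 0.14306054 0.14310548]
0.094 21 [0.1442 0.1454 0.1465]
0.095 16 [0.1364 0.1375 0.1447]
0.096 24 [0.136  0.1375 0.139 ]
0.097 20 [0.1361 0.1374 0.1389]
0.098 20 [0.136  0.1374 0.1392]
0.099 20 [0.1361 0.1373 0.1386]
0.101 18 [0.1219 0.1237 0.1258]
0.102 18 [0.1224 0.1271 0.1286]
0.103 17 [0.1236 0.1283 0.13  ]
0.104 20 [0.1146 0.1276 0.1302]
0.105 20 [0.1199 0.1285 0.1297]
0.106 19 [0.1264 0.1289 0.1303]
0.107 22 [0.1268 0.1289 0.131 ]
0.108 17 [0.127  0.1289 0.1301]
0.109 21 [0.1277 0.1291 0.131 ]
0.11 19 [0.1271 0.1291 0.1296]
0.111 22 [0.1266 0.1289 0.1297]
[[34, 36, 32], [242, 227, 202], [234, 216, 192], [92, 89, 76], [154, 154, 138], [242, 252, 238], [236, 245, 233], [236, 244, 233], [232, 242, 233], [178, 187, 169], [239, 246, 233], [234, 244, 234], [236, 244, 230], [236, 242, 228], [234, 244, 230], [236, 244, 232], [235, 243, 230], [234, 243, 234]]
```

```bash
python3 -c "
from station import ctrl
print(ctrl.hand_in())"
```

```text
the job is handed in; nothing more can be done
None
```

The job is handed in after about 32 s of robot time: six nuts went into the hopper with none spilled, the seventh is in the pan with the scoop, the lid is shut, and the pin is through the fork and tongue with its grip against the cheek, though the grip end droops about 9°.

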